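# Fill the bump-stop jar through the cam-gated funnel

### The job

Crank the filling stand's cam by its knob until the gate is held fully open by the flat of the cam and stays open when you let go. Then take the scoop by its handle, pour all five rubber bump stops through the funnel into the jar without spilling any, and stand the scoop back upright in the middle of its mat. Do not bang the scoop against the stand, and leave the other things on the bench where they are.

Things in the scene. Friction and masses are not known exactly. Their poses are not given: they have to be found in the camera images.
- stand: fixed grey filling stand with a base plate 150 x 300 x 10 mm. Origin on the bench under the funnel axis, z up; the camshaft stands 165 mm along its +y. An aluminium funnel (mouth 160 mm across at 175 mm height, cone down to a 50 mm throat at 112 mm) sits above a clear jar (66 mm across, rim at 88 mm). A steel gate blade under the throat (95 mm high) blocks it until the cam pushes it away.
- funnel_rim (a point): centre of the funnel's mouth, at rim height (175 mm above the bench)
- jar_floor (a point): centre of the jar's inner floor, 14 mm above the bench; jar bore 60 mm, rim 74 mm above this point
- knob (a point): middle of the crank's upright black round knob, 22 mm across and 45 mm tall, free all round; its top is 167 mm above the bench, the flat crank arm under it ends at 122 mm. It moves on a circle of 60 mm radius about crank_axis. It is fixed to the arm, so it turns in the fingers as it goes round.
- crank_axis (a point): point on the vertical camshaft axis at knob height; fixed
- crank (a joint): crank angle, rad, at the start 0 to 0.45 with the gate shut, grows anticlockwise seen from above, stops at 0 and 3.4. At 0 the arm points along the stand's +x turned 15 degrees towards its -y. The gate's spring (up to about 6 N at the gate, up to 0.2 N m at the crank) turns the crank back when it is let go on the rise (0.5 to 1.75 rad), or pushes it on when past the flat; the flat is from 1.75 to 2.65 rad, its middle 2.2.
- gate (a joint): travel of the gate slide, m: 0 shut, 0.036 fully open (follower on the cam's flat)
- mat: fixed flat cork mat, 240 (x) x 180 (y) x 3 mm, origin at the centre of its underside; the scoop stands in its middle
- scoop: loose aluminium scoop, 180 to 290 g empty, standing on a flat foot 85 x 60 mm (from 53 mm behind the origin to 33 mm in front). Origin under its middle at foot level, z up, +x towards its open mouth. Tray 120 mm long, 76 mm wide, walls 42 mm high on both sides and at the back, open in front; its floor slopes 12 degrees down to the back, so the mouth is the higher end. A cross-bar 80 mm up bridges the side walls and carries the handle.
- scoop_handle (a point): middle of the scoop's black handle, a flat upright tab 14 mm thick (across, the scoop's y), 30 mm wide and 64 mm long, leaning 24 degrees from the scoop's z back towards its -x. This point is 40 mm along the tab above the cross-bar; 27 mm of tab stand beyond it. It is 16 mm behind and 117 mm above the scoop's origin.
- scoop_lip (a point): middle of the front edge of the scoop's floor, where the pieces roll out: 58 mm in front of and 36 mm above the scoop's origin
- stop1: loose black rubber bump stop, a barrel 19 mm across at the belly, 14 mm at its ends and 24 mm long, 15 g, origin at its centre; it starts in the scoop
- stop2: loose black rubber bump stop, a barrel 19 mm across at the belly, 14 mm at its ends and 24 mm long, 15 g, origin at its centre; it starts in the scoop
- stop3: loose black rubber bump stop, a barrel 19 mm across at the belly, 14 mm at its ends and 24 mm long, 15 g, origin at its centre; it starts in the scoop
- stop4: loose black rubber bump stop, a barrel 19 mm across at the belly, 14 mm at its ends and 24 mm long, 15 g, origin at its centre; it starts in the scoop
- stop5: loose black rubber bump stop, a barrel 19 mm across at the belly, 14 mm at its ends and 24 mm long, 15 g, origin at its centre; it starts in the scoop
- cap: bystander: white plastic ring cap 40 mm across, 14 mm high, on the mat; origin under its centre
- battery_box: bystander: black box 34 x 70 x 18 mm on the mat; origin under its centre
- cup1: bystander: pale paper cup 74 mm across, 95 mm high; origin under its centre
- cup2: bystander: brown paper cup 74 mm across, 95 mm high; origin under its centre
- screwdriver: bystander: screwdriver lying on the bench
Not all that is in view belongs to the job. Several things have the shape of the scoop; the one meant has the colours described above.

How it is judged:
On the way, in this order (a step that is already met when the one before it is completed fails the run):
1. the gate is cranked fully open, the crank rests on the cam's flat and is let go (value of joint crank between 1.75 and 2.65 rad and value of joint gate above 0.034 m and contact force between the fingers and crank below 0.2 N), for 0.4 s.
2. the scoop is lifted off the mat with the bump stops still out of the jar (z of scoop in the frame of mat above 0.05 m), for 0.1 s.
3. all five bump stops are in the jar (horizontal distance between each of stop1, stop2, stop3, stop4, stop5 and jar_floor below 0.032 m and height (world z) of stop1 between 0.012 and 0.088 m and height (world z) of stop2 between 0.012 and 0.088 m and height (world z) of stop3 between 0.012 and 0.088 m and height (world z) of stop4 between 0.012 and 0.088 m and height (world z) of stop5 between 0.012 and 0.088 m), for 0.2 s.
At the end, for the whole second after the job is handed in: All five bump stops lie inside the jar (below its rim); the crank rests on the cam's flat (1.75 to 2.65 rad) with the gate open at least 34 mm; the scoop stands still and upright (within 5 degrees) on its mat, its origin within 50 mm (mat x) and 60 mm (mat y) of the mat's centre (all of step 3 and x of scoop in the frame of mat between -0.05 and 0.05 m and y of scoop in the frame of mat between -0.06 and 0.06 m and z of scoop in the frame of mat below 0.007 m and angle between scoop's own z axis and vertical below 0.09 rad and linear speed of scoop below 0.02 m/s and value of joint crank between 1.75 and 2.65 rad and value of joint gate above 0.034 m); the robot touches nothing.
It fails at once if the scoop bangs against the stand (over 20 N) (contact force between scoop and stand above 20 N).
It fails at once if another thing on the bench is moved more than 30 mm (distance of any of cap, battery_box, cup1, cup2, screwdriver from where it was at the start of the episode above 0.03 m).
It also fails if it takes over 61 s, if anything falls off the work surface, if the arm or the gripper's body presses on something with over 40 N, if the wrist force passes 120 N, or if a joint passes its speed limit or range.

### The arm

A 6-joint arm with a two-finger parallel gripper is mounted at the origin on the work surface. World frame = base frame: x ahead of the robot, y to its left, z up, the work surface at z = 0. Lengths are in m, angles in rad, forces in N, time in s.
With the tool pointing down it reaches from about 0.375 to 0.9 m from the base axis. Payload 3.1 kg.
Tool frame: the origin (TCP) lies at the very end of the fingers, on their centre line; the grasp point (between the pads) lies robot.grasp_offset behind it (robot.grasp_offset is the distance from the TCP to the grasp point, in m); z points along the fingers, y is the direction in which the jaws open and shut (so a half turn about z gives the same grasp; the last joint's range is limited). The gripper opens to 87 mm and grips with 3 to 60 N. Pads are 19 mm wide; open, the fingers measure 117 mm over their backs; the gripper's body (75 mm by 190 mm) begins 51 mm behind the grasp point.
Start: joints at [-1.282, 0.527, 1.433, -0, 1.181, -0.178], TCP at [0.281, -0.558, 0.223] pointing down, gripper open.
Joint ranges: [-3.08, 3.08], [-0.75, 2.2], [0.22, 2.44], [-1.43, 4.57], [0, 2.65], [-2.85, 2.85]. Speed limits (rad/s): [2.79, 2.79, 3.14, 3.14, 3.14, 3.14].

### API

Orientations are given as a unit quaternion [x, y, z, w].
In Python, from rig import robot gives the robot as it stands.
- The arm moves only by the tool drive_tool, never from a script. Its argument "targets" is one flat list of numbers, 6 for each row, row after row: the shift along the tool's x, y, z in cm, then the turn, a rotation vector about the tool's x, y, z in degrees. A call has 1 to 12 rows; each row is the pose to reach, as a shift and turn from the pose commanded when the call began, along the tool's axes at that moment; what a row does not reach only later rows make up. A row lasts 1/12 s, in which the tool goes at most 41.7 mm and 7.16 degrees, less where a joint would pass 70% of its speed; a pose out of reach is approached as far as the arm can. A call with a gripper value outside its range is refused whole. "grip" is the gripper command: -1 is fully open, 1 is shut, values between are in proportion, set as the call begins (left out, the last holds). The fingers move at their own pace and stop on an object; "squeeze" is the grip in N (left out, the last holds). Time passes only in rows, so rows that repeat a pose let the fingers close. It gives the time, the measured TCP pose, the force and the opening at its end, in the units of the state.
- robot.get_obs(): the state, without advancing time (a new reading comes with each control period).
- robot.camera(name): name is "side" or "top" or "wrist"; returns (picture, depth): 384x512x3 uint8, red, green, blue; 384x512 float32, m along the optical axis (not along the pixel's ray), 0 where there is no reading.
- robot.calibration(name): a dict with "mtx" (3x3 intrinsics, pixels), "R" (3x3) and "t" (3): a world point X has camera coordinates R X + t; the wrist camera has in their place "hand_eye" (4x4, takes a point from camera to tool coordinates, whose origin is the TCP and whose axes are the flange's). Camera axes: x right, y down, z forward; pixel columns grow to the right and rows downward; lengths in m; the calibration is good to about 2 mm. The wrist camera is an equidistant fisheye: a pixel r from the principal point sees the ray r / f radians off the axis. A picture is of the moment at which its call begins: read the wrist's pose just before it. calibration takes no time and is no camera call.
- robot.hand_in(): hands the job in, once; it reports no verdict.
The state is a dict: "time": time; "q": joint angles; "joint_velocities": joint speeds; "joint_torque": joint torques, N m; "position": TCP position; "tool_rot": TCP orientation; "ft_force": force on the tool from outside, world axes, zero at the start; "moment": the same for the moment, N m; "grip_width": finger opening in m.
Only numpy, scipy, OpenCV 4.12 (cv2) and the standard library are available. Lean on these libraries where they do the work, as an engineer would, in place of code of your own. Each camera call takes 0.05 s, during which the arm holds its last target.

## Working session

There is one attempt and no reset: what is moved stays moved. The work goes in short steps, Python scripts to look and compute and a tool call to move; the robot and the scene stay as the last step left them, time stands still between calls to the robot, and variables do not carry over. Pictures are saved under pics/ and viewed, and the job is handed in when it is done.

Besides the shell and the picture viewer there is one more tool, called after "Emit:" as name(argument=value, ...) on one line, values as JSON. drive_tool: Moves the arm, as the interface text tells. Its arguments: {"type":"object","properties":{"targets":{"type":"array","items":{"type":"number"}},"grip":{"type":"number"},"squeeze":{"type":"number"}},"required":["targets"]}

```bash
ls; mkdir -p pics; cat > h.py <<'E'
import numpy as np, cv2
from rig import robot
from scipy.spatial.transform import Rotation as Rn
def snap(n,f):
    p,d=robot.camera(n); cv2.imwrite('pics/%s.png'%f,p[:,:,::-1]); np.savez('pics/%s.npz'%f,p=p,d=d); return p,d
def pt(n,u,v,d):
    c=robot.calibration(n);X=np.linalg.inv(c['mtx'])@np.array([u,v,1])*d
    return np.array(c['R']).T@(X-np.array(c['t']))
def world(n,d):
    c=robot.calibration(n);v,u=np.mgrid[0:384,0:512]
    r=np.stack([u,v,np.ones_like(u)],-1)@np.linalg.inv(c['mtx']).T*d[...,None]
    return (r-np.array(c['t']))@np.array(c['R'])
def plane(n,u,v,z):
    c=robot.calibration(n);R=np.array(c['R']);o=-R.T@np.array(c['t']);r=R.T@np.linalg.inv(c['mtx'])@np.array([u,v,1])
    return o+r*(z-o[2])/r[2]
E
python3 - <<'E'
from h import *
np.set_printoptions(precision=4,suppress=True)
for n in ('top','side'): snap(n,n+'0')
print(robot.get_obs(),robot.grasp_offset)
for n in ('top','side','wrist'): print(robot.calibration(n))
E
```

```text
pics
{'time': 0.1, 'q': array([-1.2825,  0.5284,  1.4338,  0.    ,  1.1814, -0.1785]), 'joint_velocities': array([ 0.0015, -0.0026, -0.0033, -0.0004, -0.0003,  0.0001]), 'joint_torque': array([ -0.0005, -44.0987, -17.7151,   0.0634,   0.0534,  -0.    ]), 'position': array([ 0.2811, -0.5575,  0.2216]), 'tool_rot': array([ 0.9729,  0.2313, -0.0001, -0.001 ]), 'ft_force': array([-0.0738,  0.3211, -0.5434]), 'moment': array([ 0.0259, -0.0062, -0.0088]), 'grip_width': 0.08699061749737078} 0.0187
{'mtx': array([[361.3091,   0.    , 256.4444],
       [  0.    , 361.3091, 188.052 ],
       [  0.    ,   0.    ,   1.    ]]), 'R': array([[ 0.0143, -0.9999,  0.0064],
       [-0.9964, -0.0148, -0.0838],
       [ 0.0839, -0.0052, -0.9965]]), 't': array([-0.0798,  0.5301,  1.0015])}
{'mtx': array([[405.7761,   0.    , 249.9044],
       [  0.    , 405.7761, 188.4135],
       [  0.    ,   0.    ,   1.    ]]), 'R': array([[-0.8885, -0.4586, -0.0182],
       [-0.3446,  0.6928, -0.6334],
       [ 0.3031, -0.5565, -0.7736]]), 't': array([0.3967, 0.3168, 1.2438])}
{'mtx': array([[297.3186,   0.    , 258.8148],
       [  0.    , 297.3186, 189.1886],
       [  0.    ,   0.    ,   1.    ]]), 'hand_eye': array([[ 0.0004, -0.9662, -0.2579,  0.0701],
       [ 1.    ,  0.0005, -0.0002,  0.0008],
       [ 0.0003, -0.2579,  0.9662, -0.1611],
       [ 0.    ,  0.    ,  0.    ,  1.    ]])}
```

View pics/top0.png

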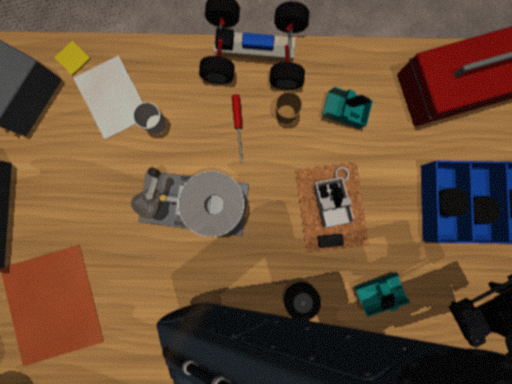

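View pics/side0.png

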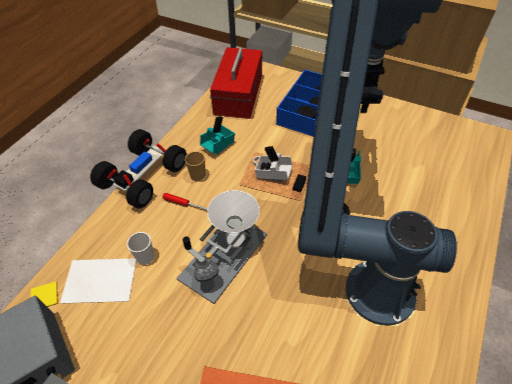

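Three things have the scoop's shape: teal at top (347,107), teal at (381,293), and the grey metal one with a black handle on the cork mat at (335,200). The grey one fits the description. I'll confirm it in a crop and measure.

```bash
python3 - <<'E'
from h import *
np.set_printoptions(precision=4,suppress=True)
z=np.load('pics/top0.npz');p=z['p'];d=z['d'];W=world('top',d)
a=cv2.resize(p[150:255,280:385],(588,588),interpolation=cv2.INTER_CUBIC)
b=cv2.resize(p[155:245,125:255],(780,540),interpolation=cv2.INTER_CUBIC)
cv2.imwrite('pics/cropA.png',a[:,:,::-1]);cv2.imwrite('pics/cropB.png',b[:,:,::-1])
# funnel rim: points z 0.165-0.18
m=(W[...,2]>.168)&(W[...,2]<.182);m[:, :170]=0;m[:,260:]=0;m[:150]=0;m[250:]=0
c,_=cv2.findContours(m.astype(np.uint8),0,cv2.CHAIN_APPROX_NONE);c=max(c,key=len)
(u,v),r=cv2.minEnclosingCircle(c);print('funnel',u,v,r,plane('top',u,v,.175), r/361*.83)
# knob
m=(W[...,2]>.14)&(W[...,2]<.18);m[:,170:]=0;m[:150]=0;m[250:]=0;m[:,:120]=0
m[:, :]&=True
ys,xs=np.nonzero(m);print(len(xs),xs.min(),xs.max(),ys.min(),ys.max(),np.median(W[m],0),W[m].min(0),W[m].max(0))
# mat
hsv=cv2.cvtColor(p,cv2.COLOR_RGB2HSV)
print('mat px',hsv[240,305],hsv[175,305],'wood',hsv[260,350])
# scoop things on mat high
m=(W[...,2]>.1)&(W[...,2]<.2);m[:,:290]=0;m[:,375:]=0;m[:160]=0;m[250:]=0
ys,xs=np.nonzero(m);print(len(xs),xs.min(),xs.max(),ys.min(),ys.max(),W[m].min(0),W[m].max(0),W[m].mean(0))
E
```

```text
funnel 210.5454559326172 203.88636779785156 33.18678665161133 [0.4786 0.0383 0.175 ] 0.07630203025162716
83 148 158 168 177 [0.5548 0.1822 0.1644] [0.5452 0.174  0.14  ] [0.565  0.1947 0.1691]
mat px [ 12 160 123] [ 13 159 159] wood [ 15 153 123]
146 334 343 187 206 [ 0.4806 -0.2904  0.1008] [ 0.5276 -0.27    0.1492] [ 0.5033 -0.2789  0.1311]
```

View pics/cropA.png

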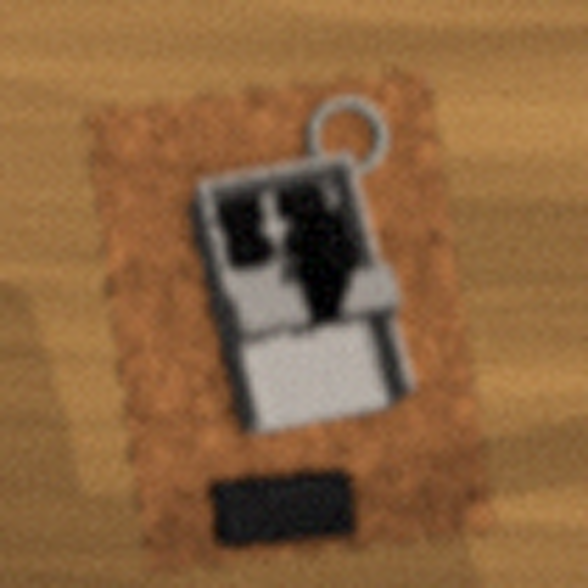

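View pics/cropB.png

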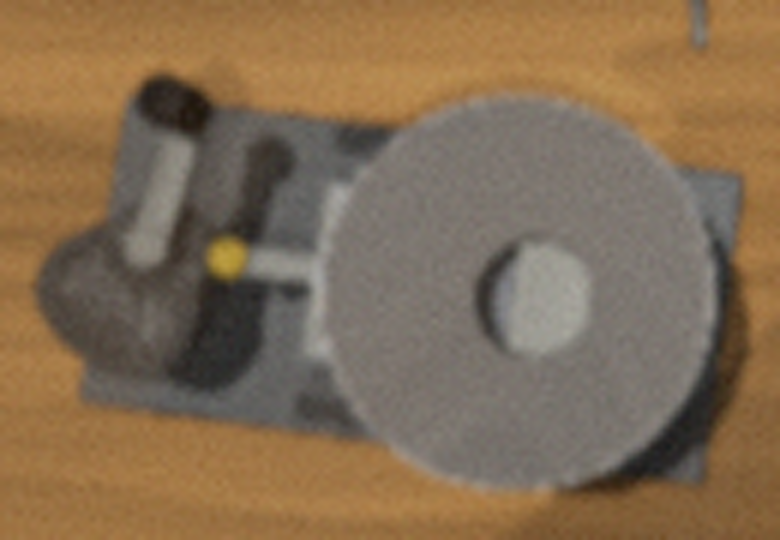

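Confirmed: the aluminium tray with dark bump stops and a black handle sits on the mat, with its mouth towards the robot and the handle at top (338,197). Next I'll refine the knob and stand axes.

```bash
cat >> h.py <<'E'
def rel(p,yx=None,R=None):
    """shift cm/turn deg in tool frame from current measured pose to world pos p, tool down with tool x at yaw yx(deg) or R"""
    o=robot.get_obs();R0=Rn.from_quat(o['tool_rot'])
    if R is None: R=Rn.from_euler('z',yx,degrees=True)*Rn.from_euler('x',180,degrees=True)
    elif R is False: R=R0
    return np.r_[R0.inv().apply(np.array(p)-o['position'])*100,(R0.inv()*R).as_rotvec(degrees=True)]
E
python3 - <<'E'
from h import *
np.set_printoptions(precision=4,suppress=True)
z=np.load('pics/top0.npz');p=z['p'];d=z['d'];W=world('top',d)
m=(W[...,2]>.158)&(W[...,2]<.176);m[:,170:]=0;m[:150]=0;m[250:]=0;m[:,:120]=0
ys,xs=np.nonzero(m);print('knob top',len(xs),xs.mean(),ys.mean(),plane('top',xs.mean(),ys.mean(),.167))
# base plate: z 0.004-0.02 
m=(W[...,2]>.006)&(W[...,2]<.014);m[:150]=0;m[250:]=0;m[:,:110]=0;m[:,262:]=0
c,_=cv2.findContours(m.astype(np.uint8),0,cv2.CHAIN_APPROX_NONE)
P=W[m];hull=cv2.convexHull((P[:,:2]*1000).astype(np.float32));print('plate',len(P),cv2.minAreaRect(hull))
# yellow ball
hsv=cv2.cvtColor(p,cv2.COLOR_RGB2HSV)
m=(abs(hsv[...,0].astype(int)-24)<5)&(hsv[...,1]>150);m[:180]=0;m[220:]=0;m[:,:155]=0;m[:,172:]=0
ys,xs=np.nonzero(m);print('follower',len(xs),W[m].mean(0))
#mat via depth 1..5mm is too thin; use colour redness
lab=cv2.cvtColor(p,cv2.COLOR_RGB2LAB);print(lab[240,310],lab[260,350],lab[175,305],lab[150,320])
m=(lab[...,1]>146).astype(np.uint8);m[:150]=0;m[270:]=0;m[:,:280]=0;m[:,385:]=0
m=cv2.morphologyEx(cv2.morphologyEx(m,2,np.ones((3,3))),3,np.ones((5,5)))
c,_=cv2.findContours(m,0,2);c=max(c,key=cv2.contourArea);h=cv2.convexHull(c)[:,0]
H=np.array([plane('top',*q,.003)[:2]*1000 for q in h],np.float32);print('mat',cv2.minAreaRect(h),cv2.minAreaRect(H))
for n,mm in (('handle',(W[...,2]>.1)&(W[...,2]<.2)),('hitop',(W[...,2]>.135)&(W[...,2]<.2)),('bar',(W[...,2]>.07)&(W[...,2]<.088))):
    mm=mm.copy();mm[:,:290]=0;mm[:,375:]=0;mm[:160]=0;mm[250:]=0
    P=W[mm];ys,xs=np.nonzero(mm);print(n,len(P),P.mean(0),xs.mean(),ys.mean(),cv2.minAreaRect((P[:,:2]*1000).astype(np.float32)))
E
```

```text
knob top 64 151.96875 171.59375 [0.5555 0.1839 0.167 ]
plate 1450 ((490.1998291015625, 108.43657684326172), (239.04595947265625, 326.7762451171875), 12.192671775817871)
follower 31 [0.4962 0.175  0.0938]
[101 145 157] [101 140 155] [124 146 161] [137 140 162]Traceback (most recent call last):
  File "<stdin>", line 18, in <module>
ValueError: max() iterable argument is empty
```

```bash
python3 - <<'E'
from h import *
np.set_printoptions(precision=2,suppress=True)
print(rel([.2811,-.5575,.30],R=False)); print(rel([.5557,.1836,.25],-18))
print(rel([.5557,.1836,.30],-18))
E
```

```text
[ 0.   -0.01 -7.84  0.    0.    0.  ]
[ 57.87 -53.83  -2.71  -0.11   0.02  44.75]
[ 57.88 -53.84  -7.71  -0.11   0.02  44.75]
```

Emit:
drive_tool(targets=[0, 0, -4, 0, 0, 0, 4, -3.5, -7.7, 0, 0, 0, 57.9, -53.8, -7.7, 0, 0, 44.7, 57.9, -53.8, -7.7, 0, 0, 44.7, 57.9, -53.8, -7.7, 0, 0, 44.7, 57.9, -53.8, -7.7, 0, 0, 44.7, 57.9, -53.8, -7.7, 0, 0, 44.7, 57.9, -53.8, -7.7, 0, 0, 44.7, 57.9, -53.8, -7.7, 0, 0, 44.7, 57.9, -53.8, -7.7, 0, 0, 44.7, 57.9, -53.8, -7.7, 0, 0, 44.7, 57.9, -53.8, -7.7, 0, 0, 44.7], grip=-1)

```text
time: 1.1
position: [0.4365, -0.1394, 0.2934]
tool_rot: [0.988, -0.156, -0.0, -0.0]
ft_force: [0.8, -0.8, -0.4]
grip_width: 0.0867
```

```bash
python3 - <<'E'
from h import *
np.set_printoptions(precision=2,suppress=True)
print(robot.get_obs()['q'],robot.get_obs()['position'],rel([.5557,.1836,.23],-18))
E
```

```text
[-0.55  0.21  1.74  0.    1.19  1.33] [ 0.44 -0.14  0.29] [  1.37 -34.4    6.35  -0.01   0.02   0.02]
```

Emit:
drive_tool(targets=[0, -30, 3, 0, 0, 0, 0, -30, 3, 0, 0, 0, 0, -30, 3, 0, 0, 0, 0, -30, 3, 0, 0, 0, 0, -30, 3, 0, 0, 0, 0, -30, 3, 0, 0, 0, 0, -30, 3, 0, 0, 0, 0, -30, 3, 0, 0, 0, 0, -30, 3, 0, 0, 0, 0, -30, 3, 0, 0, 0])

```text
time: 1.93
position: [0.5283, 0.1438, 0.2629]
tool_rot: [0.988, -0.155, -0.001, 0.001]
ft_force: [0.4, -0.6, -0.4]
grip_width: 0.0869
```

```bash
python3 - <<'E'
from h import *
np.set_printoptions(precision=3,suppress=True)
print(robot.get_obs()['q'],robot.get_obs()['joint_velocities'],robot.get_obs()['position'],rel([.5557,.1836,.131],-18))
snap('wrist','w1')
E
```

```text
[ 0.062  0.377  1.578 -0.001  1.189  1.945] [-0.04  -0.016  0.015 -0.003  0.001  0.   ] [0.528 0.144 0.263] [ 1.404 -4.643 13.185  0.088  0.08   0.142]
```

View pics/w1.png

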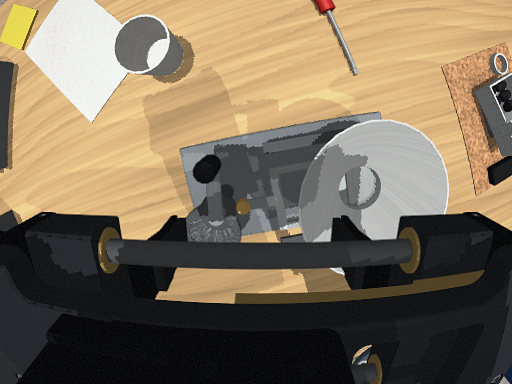

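```bash
cat >> h.py <<'E'
def wray(u,v,z):
    c=robot.calibration('wrist');o=robot.get_obs();K=c['mtx']
    x=(u-K[0,2])/K[0,0];y=(v-K[1,2])/K[1,1];r=np.hypot(x,y)
    dr=np.array([np.sin(r)*x/r,np.sin(r)*y/r,np.cos(r)])
    H=c['hand_eye'];R0=Rn.from_quat(o['tool_rot']).as_matrix()
    w=R0@H[:3,:3]@dr;p=R0@H[:3,3]+o['position']
    return p+w*(z-p[2])/w[2]
E
python3 - <<'E'
from h import *
np.set_printoptions(precision=4,suppress=True)
z=np.load('pics/w1.npz');p=z['p']
m=(p.max(2)<50);m[:130]=0;m[190:]=0;m[:,:180]=0;m[:,235:]=0
n,l,s,c=cv2.connectedComponentsWithStats(m.astype(np.uint8));print(s,c)
print(wray(207,163,.167),wray(210,178,.125),wray(207,168,.145),wray(373,198,.175))
print(rel([.5557,.1836,.18],-18))
E
```

```text
[[     0      0    512    384 195981]
 [   193    155     28     28    572]
 [   221    184     12      6     55]] [[255.6502 191.5682]
 [206.8444 168.5664]
 [226.3818 186.8909]]
[0.5669 0.1779 0.167 ] [0.5463 0.1896 0.125 ] [0.5598 0.1844 0.145 ] [0.4915 0.0434 0.175 ]
[ 1.3598 -4.7178  8.3096  0.0798  0.0643  0.0429]
```

Emit:
drive_tool(targets=[1.4, -4.7, 4, 0, 0, 0, 1.4, -4.7, 8, 0, 0, 0, 1.4, -4.7, 8, 0, 0, 0, 1.4, -4.7, 8, 0, 0, 0, 1.4, -4.7, 8, 0, 0, 0])

```text
time: 2.4
position: [0.5563, 0.1824, 0.1831]
tool_rot: [0.988, -0.157, -0.001, 0.001]
ft_force: [0.4, 0.1, 0.0]
grip_width: 0.0868
```

```bash
python3 - <<'E'
from h import *
np.set_printoptions(precision=3,suppress=True)
print(rel([.5557,.1838,.131],-18)); snap('wrist','w2')
E
```

```text
[-0.093 -0.116  5.213  0.082  0.108 -0.072]
```

View pics/w2.png

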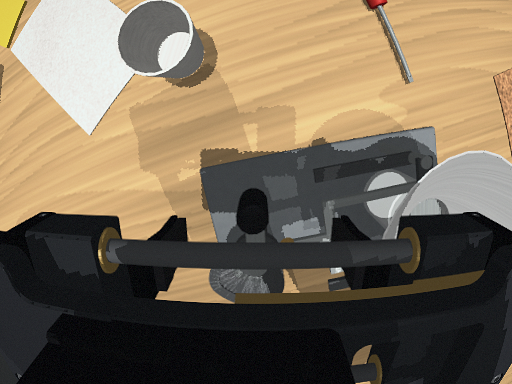

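Emit:
drive_tool(targets=[0, 0, 2.5, 0, 0, 0, 0, 0, 5.2, 0, 0, 0, 0, 0, 5.2, 0, 0, 0, 0, 0, 5.2, 0, 0, 0])

```text
time: 2.78
position: [0.5568, 0.1833, 0.1324]
tool_rot: [0.988, -0.157, -0.0, 0.0]
ft_force: [-0.2, -0.2, 0.4]
grip_width: 0.0867
```

Emit:
drive_tool(targets=[0, 0, 0, 0, 0, 0, 0, 0, 0, 0, 0, 0, 0, 0, 0, 0, 0, 0, 0, 0, 0, 0, 0, 0, 0, 0, 0, 0, 0, 0, 0, 0, 0, 0, 0, 0, 0, 0, 0, 0, 0, 0, 0, 0, 0, 0, 0, 0], grip=1, squeeze=8)

```text
time: 3.45
position: [0.5568, 0.1844, 0.1315]
tool_rot: [0.988, -0.156, -0.0, 0.0]
ft_force: [0.2, 0.1, 0.3]
grip_width: 0.0419
```

```bash
cat > arc.py <<'E'
from h import *
import sys
np.set_printoptions(precision=2,suppress=True)
o=robot.get_obs();C=np.array([.4997,.2019]);p=o['position']
yaw=np.degrees(np.arctan2(*Rn.from_quat(o['tool_rot']).apply([1,0,0])[1::-1]))
a0=np.degrees(np.arctan2(p[1]-C[1],p[0]-C[0]));print('ang',a0,'yaw',yaw,'crank',np.radians(a0+22.3),'r',np.hypot(*(p[:2]-C)),p,o['ft_force'],o['grip_width'])
st=float(sys.argv[1]);n=int(sys.argv[2])
R0=Rn.from_quat(o['tool_rot'])
for i in range(1,n+1):
    a=np.radians(a0+st*i);t=np.r_[C+.06*np.array([np.cos(a),np.sin(a)]),p[2]]
    print(np.round(np.r_[R0.inv().apply(t-p)*100,0,0,-st*i],1).tolist())
E
python3 arc.py 5 12
```

```text
ang -17.050200811334975 yaw -17.94713021753368 crank 0.09162628091073169 r 0.059716105599192416 [0.56 0.18 0.13] [0.23 0.05 0.31] 0.04192684647020268
[-0.0, -0.5, -0.0, 0.0, 0.0, -5.0]
[-0.1, -1.0, -0.0, 0.0, 0.0, -10.0]
[-0.2, -1.5, -0.0, 0.0, 0.0, -15.0]
[-0.4, -2.0, -0.0, 0.0, 0.0, -20.0]
[-0.6, -2.5, -0.0, 0.0, 0.0, -25.0]
[-0.8, -3.0, -0.0, 0.0, 0.0, -30.0]
[-1.1, -3.4, -0.0, 0.0, 0.0, -35.0]
[-1.4, -3.8, -0.0, 0.0, 0.0, -40.0]
[-1.8, -4.2, 0.0, 0.0, 0.0, -45.0]
[-2.2, -4.6, 0.0, 0.0, 0.0, -50.0]
[-2.6, -4.9, 0.0, 0.0, 0.0, -55.0]
[-3.1, -5.1, 0.0, 0.0, 0.0, -60.0]
```

Emit:
drive_tool(targets=[0, 0, 0, 0, 0, 0, 0, 0, 0, 0, 0, 0, 0, 0, 0, 0, 0, 0, 0, 0, 0, 0, 0, 0, 0, 0, 0, 0, 0, 0, 0, 0, 0, 0, 0, 0])

```text
time: 3.95
position: [0.5571, 0.1844, 0.1315]
tool_rot: [0.988, -0.156, 0.0, -0.0]
ft_force: [1.1, 0.3, -1.4]
grip_width: 0.0216
```

Gripped: the opening is 21.6 mm, as it should be for a 22 mm knob. Turning the crank.

Emit:
drive_tool(targets=[0, -0.5, 0, 0, 0, -5, -0.1, -1, 0, 0, 0, -10, -0.2, -1.5, 0, 0, 0, -15, -0.4, -2, 0, 0, 0, -20, -0.6, -2.5, 0, 0, 0, -25, -0.8, -3, 0, 0, 0, -30, -1.1, -3.4, 0, 0, 0, -35, -1.4, -3.8, 0, 0, 0, -40, -1.8, -4.2, 0, 0, 0, -45, -2.2, -4.6, 0, 0, 0, -50, -2.6, -4.9, 0, 0, 0, -55, -3.1, -5.1, 0, 0, 0, -60])

```text
time: 4.95
position: [0.5458, 0.2397, 0.1315]
tool_rot: [0.932, 0.362, 0.002, 0.003]
ft_force: [8.8, -10.9, -5.0]
grip_width: 0.0219
```

```bash
python3 arc.py 5 12
```

```text
ang 39.36129080121429 yaw 42.408127289125645 crank 1.0761925455108818 r 0.05960795344681472 [0.55 0.24 0.13] [  8.81 -10.93  -5.01] 0.021868791366412295
[0.0, -0.5, -0.0, 0.0, 0.0, -5.0]
[0.0, -1.0, -0.0, 0.0, 0.0, -10.0]
[-0.1, -1.6, -0.0, 0.0, 0.0, -15.0]
[-0.2, -2.1, -0.0, 0.0, 0.0, -20.0]
[-0.4, -2.6, -0.0, 0.0, 0.0, -25.0]
[-0.6, -3.0, -0.0, 0.0, 0.0, -30.0]
[-0.9, -3.5, -0.0, 0.0, 0.0, -35.0]
[-1.2, -3.9, -0.0, 0.0, 0.0, -40.0]
[-1.5, -4.3, -0.0, 0.0, 0.0, -45.0]
[-1.9, -4.7, -0.0, 0.0, 0.0, -50.0]
[-2.3, -5.0, -0.0, 0.0, 0.0, -55.0]
[-2.7, -5.3, -0.0, 0.0, 0.0, -60.0]
```

Emit:
drive_tool(targets=[0, -0.5, 0, 0, 0, -5, -0.1, -1, 0, 0, 0, -10, -0.2, -1.5, 0, 0, 0, -15, -0.4, -2, 0, 0, 0, -20, -0.6, -2.5, 0, 0, 0, -25, -0.8, -3, 0, 0, 0, -30, -1.1, -3.4, 0, 0, 0, -35, -1.4, -3.8, 0, 0, 0, -40, -1.8, -4.2, 0, 0, 0, -45, -2.2, -4.6, 0, 0, 0, -50, -2.6, -4.9, 0, 0, 0, -55, -3.1, -5.1, 0, 0, 0, -60])

```text
time: 5.95
position: [0.4879, 0.2591, 0.1315]
tool_rot: [0.627, 0.779, 0.001, 0.002]
ft_force: [5.9, 0.2, -4.5]
grip_width: 0.0218
```

Emit:
drive_tool(targets=[0, 0, 0, 0, 0, 0, 0, 0, 0, 0, 0, 0])

```text
time: 6.12
position: [0.4852, 0.2589, 0.1315]
tool_rot: [0.63, 0.777, -0.001, -0.0]
ft_force: [-0.5, -1.6, -0.6]
grip_width: 0.0214
```

```bash
python3 arc.py 5 1
```

```text
ang 104.24271474340786 yaw 101.95512999568469 crank 2.2085870166844384 r 0.05884006140160526 [0.49 0.26 0.13] [-0.49 -1.59 -0.64] 0.02144997184203071
[0.1, -0.5, 0.0, 0.0, 0.0, -5.0]
```

Emit:
drive_tool(targets=[0, 0, 0, 0, 0, 0, 0, 0, 0, 0, 0, 0, 0, 0, 0, 0, 0, 0, 0, 0, 0, 0, 0, 0, 0, 0, 0, 0, 0, 0, 0, 0, 0, 0, 0, 0], grip=-1)

```text
time: 6.62
position: [0.4859, 0.2596, 0.1316]
tool_rot: [0.629, 0.777, 0.0, -0.0]
ft_force: [-1.0, -0.1, -0.3]
grip_width: 0.054
```

Emit:
drive_tool(targets=[0, 0, -2, 0, 0, 0, 0, 0, -5, 0, 0, 0, 0, 0, -9, 0, 0, 0, 0, 0, -13, 0, 0, 0, 0, 0, -15, 0, 0, 0])

```text
time: 7.03
position: [0.4878, 0.2603, 0.2864]
tool_rot: [0.629, 0.777, 0.003, 0.002]
ft_force: [0.6, 0.9, 0.7]
grip_width: 0.0843
```

```bash
python3 - <<'E'
from h import *
np.set_printoptions(precision=4,suppress=True)
p,d=snap('top','top1');W=world('top',d);snap('side','side1')
a=cv2.resize(p[150:255,120:385],(795,315),interpolation=cv2.INTER_CUBIC);cv2.imwrite('pics/crop1.png',a[:,:,::-1])
for n,mm in (('handle',(W[...,2]>.095)&(W[...,2]<.2)),('hitop',(W[...,2]>.13)&(W[...,2]<.2)),('bar',(W[...,2]>.07)&(W[...,2]<.09))):
    mm=mm.copy();mm[:,:305]=0;mm[:,370:]=0;mm[:170]=0;mm[235:]=0
    P=W[mm];ys,xs=np.nonzero(mm);print(n,len(P),P.mean(0),xs.mean(),ys.mean(),cv2.minAreaRect((P[:,:2]*1000).astype(np.float32)))
E
```

```text
handle 158 [ 0.5022 -0.2789  0.1293] 338.12025316455697 197.06962025316454 ((501.9333801269531, -280.7962646484375), (50.27009582519531, 14.274102210998535), 11.103487968444824)
hitop 90 [ 0.5092 -0.2788  0.1414] 339.1666666666667 194.05555555555554 ((509.42596435546875, -279.4493713378906), (34.98788833618164, 13.959420204162598), 11.586925506591797)
bar 217 [ 0.4796 -0.283   0.082 ] 335.55760368663596 206.66820276497697 ((469.338134765625, -287.9879150390625), (64.44683837890625, 77.03031158447266), 11.412473678588867)
```

View pics/crop1.png

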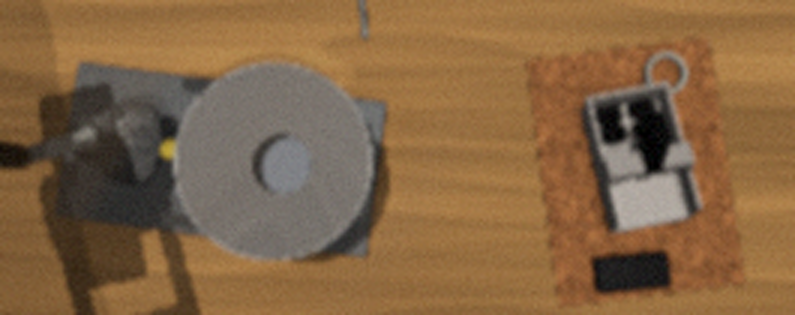

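View pics/side1.png

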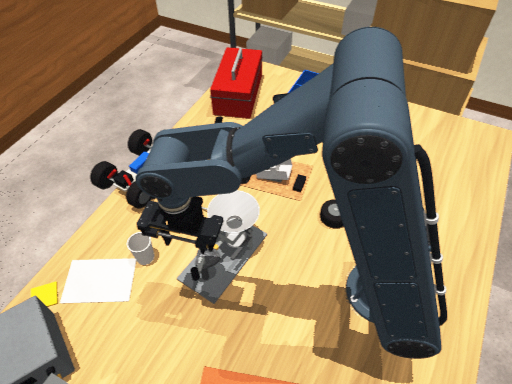

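```bash
cat > samples.txt <<'E'
0.5284 1.4338 1.1814 0.2811 -0.5575 0.2216
0.377 1.578 1.189 0.5283 0.1438 0.2629
E
python3 - <<'E'
from h import *
from scipy.optimize import least_squares
np.set_printoptions(precision=4,suppress=True)
o=robot.get_obs();S=np.loadtxt('samples.txt');S=np.vstack([S,np.r_[o['q'][[1,2,4]],o['position']]]);np.savetxt('samples.txt',S);print(S)
def f(x):
    a,L1,L2,h=x;r=np.hypot(S[:,3],S[:,4]);q2=S[:,0];q3=S[:,0]+S[:,1]
    return np.r_[a+L1*np.sin(q2)+L2*np.sin(q3)-r,h+L1*np.cos(q2)+L2*np.cos(q3)-S[:,5]]
s=least_squares(f,[0,.4,.4,.1]);print(s.x,s.fun)
c=plane('top',332,207.3,.003);print('mat centre',c)
sc=np.array([.4873,-.2838]);yaw=191.4
sx=np.array([np.cos(np.radians(yaw)),np.sin(np.radians(yaw)),0])
hp=np.r_[sc-.016*sx[:2],.120];t=-np.sin(np.radians(24))*sx+np.array([0,0,np.cos(np.radians(24))])
zt=-t; y=np.cross([0,0,1],sx); xt=np.cross(-y,zt)   # choose tool x ~ -sx
R=np.c_[np.cross(-y,zt),-y,zt]
if R[:,0]@sx>0: R=np.c_[np.cross(y,zt),y,zt]
print(R,np.linalg.det(R)); R=Rn.from_matrix(R); np.save('Rg.npy',R.as_matrix())
tcp=hp+.0187*zt; pre=tcp+.10*t; print('tcp',tcp,'pre',pre)
print(rel(pre+[0,0,.05],R=R))
E
```

```text
[[ 0.5284  1.4338  1.1814  0.2811 -0.5575  0.2216]
 [ 0.377   1.578   1.189   0.5283  0.1438  0.2629]
 [ 0.3556  1.5414  1.2339  0.4886  0.2605  0.2864]]
[-0.0399  0.5385  0.4245 -0.0809] [-0.0004  0.0044 -0.004   0.0006 -0.0022  0.0016]
mat centre [ 0.4805 -0.2905  0.003 ]
[[ 0.8955  0.1977 -0.3987]
 [ 0.1806 -0.9803 -0.0804]
 [-0.4067  0.     -0.9135]] 1.0
tcp [ 0.4955 -0.2821  0.1029] pre [ 0.5354 -0.2741  0.1943]
[-53.2634  -6.6246   4.0893  19.3924 -19.2726  89.1344]
```

Emit:
drive_tool(targets=[-53.3, -6.6, 4.1, 19.4, -19.3, 89.1, -53.3, -6.6, 4.1, 19.4, -19.3, 89.1, -53.3, -6.6, 4.1, 19.4, -19.3, 89.1, -53.3, -6.6, 4.1, 19.4, -19.3, 89.1, -53.3, -6.6, 4.1, 19.4, -19.3, 89.1, -53.3, -6.6, 4.1, 19.4, -19.3, 89.1, -53.3, -6.6, 4.1, 19.4, -19.3, 89.1, -53.3, -6.6, 4.1, 19.4, -19.3, 89.1, -53.3, -6.6, 4.1, 19.4, -19.3, 89.1, -53.3, -6.6, 4.1, 19.4, -19.3, 89.1, -53.3, -6.6, 4.1, 19.4, -19.3, 89.1, -53.3, -6.6, 4.1, 19.4, -19.3, 89.1])

```text
time: 8.13
position: [0.5283, -0.2385, 0.2416]
tool_rot: [0.967, 0.156, -0.201, 0.02]
ft_force: [1.4, 0.3, 0.0]
grip_width: 0.0871
```

Emit:
drive_tool(targets=[0, 0, 0, 0, 0, 0, 0, 0, 0, 0, 0, 0, 0, 0, 0, 0, 0, 0])

```text
time: 8.38
position: [0.5282, -0.2365, 0.2418]
tool_rot: [0.967, 0.159, -0.2, 0.019]
ft_force: [-0.5, 0.8, -0.4]
grip_width: 0.0875
```

```bash
python3 - <<'E'
from h import *
np.set_printoptions(precision=3,suppress=True)
R=Rn.from_matrix(np.load('Rg.npy'))
print(robot.get_obs()['q'],robot.get_obs()['position'])
tcp=np.array([.4955,-.2821,.1029]);t=-R.as_matrix()[:,2]
print(rel(tcp+.08*t,R=R))
E
```

```text
[-0.474  0.605  1.298 -0.266  1.549  0.818] [ 0.528 -0.237  0.242]
[ 1.345  3.868  6.475  1.366 -0.741  7.018]
```

Emit:
drive_tool(targets=[1.3, 3.9, 3, 1.4, -0.7, 7, 1.3, 3.9, 6.5, 1.4, -0.7, 7, 1.3, 3.9, 6.5, 1.4, -0.7, 7, 1.3, 3.9, 6.5, 1.4, -0.7, 7, 1.3, 3.9, 6.5, 1.4, -0.7, 7])

```text
time: 8.8
position: [0.5287, -0.2753, 0.1787]
tool_rot: [0.974, 0.098, -0.205, 0.022]
ft_force: [-0.6, -0.3, 1.0]
grip_width: 0.0867
```

```bash
python3 - <<'E'
from h import *
np.set_printoptions(precision=3,suppress=True)
R=Rn.from_matrix(np.load('Rg.npy'))
print(robot.get_obs()['q'],robot.get_obs()['position'])
tcp=np.array([.4955,-.2821,.1029])
print(rel(tcp,R=R))
snap('wrist','w3')
E
```

```text
[-0.528  0.698  1.301 -0.275  1.463  0.916] [ 0.529 -0.275  0.179]
[-0.045 -0.013  8.308  0.18  -0.204  0.082]
```

View pics/w3.png

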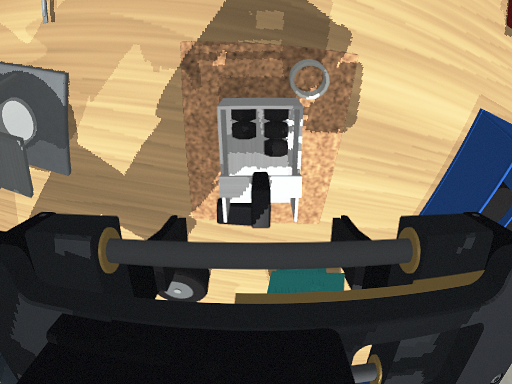

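Emit:
drive_tool(targets=[0, 0, 3, 0, 0, 0, 0, 0, 6, 0, 0, 0, 0, 0, 8.3, 0, 0, 0, 0, 0, 8.3, 0, 0, 0, 0, 0, 8.3, 0, 0, 0])

```text
time: 9.27
position: [0.4961, -0.2832, 0.103]
tool_rot: [0.974, 0.098, -0.205, 0.022]
ft_force: [0.9, -0.1, -0.7]
grip_width: 0.0868
```

Emit:
drive_tool(targets=[0, 0, 0, 0, 0, 0, 0, 0, 0, 0, 0, 0, 0, 0, 0, 0, 0, 0, 0, 0, 0, 0, 0, 0, 0, 0, 0, 0, 0, 0, 0, 0, 0, 0, 0, 0, 0, 0, 0, 0, 0, 0, 0, 0, 0, 0, 0, 0, 0, 0, 0, 0, 0, 0, 0, 0, 0, 0, 0, 0, 0, 0, 0, 0, 0, 0, 0, 0, 0, 0, 0, 0], grip=1, squeeze=25)

```text
time: 10.27
position: [0.4954, -0.2838, 0.1017]
tool_rot: [0.974, 0.097, -0.205, 0.022]
ft_force: [-0.4, 0.7, -0.9]
grip_width: 0.0147
```

Emit:
drive_tool(targets=[0, 0, 0, 0, 0, 0, 0, 0, 0, 0, 0, 0, 0, 0, 0, 0, 0, 0, -0.2, 0, -0.5, 0, 0, 0, -0.6, 0, -1.4, 0, 0, 0, -1.2, 0, -2.7, 0, 0, 0, -2, 0, -4.6, 0, 0, 0, -2.8, 0, -6.4, 0, 0, 0, -3.7, 0, -8.2, 0, 0, 0, -4.1, 0, -9.1, 0, 0, 0, -4.1, 0, -9.1, 0, 0, 0], squeeze=60)

```text
time: 11.18
position: [0.4962, -0.2847, 0.2051]
tool_rot: [0.974, 0.097, -0.203, 0.024]
ft_force: [-0.2, 0.0, -2.5]
grip_width: 0.0135
```

```bash
python3 - <<'E'
from h import *
np.set_printoptions(precision=3,suppress=True)
o=robot.get_obs();print(o['q'],o['position'],o['ft_force'],o['moment'])
p,d=snap('wrist','w4');p,d=snap('side','side2')
a=cv2.resize(p[100:220,210:350],(700,600),interpolation=cv2.INTER_CUBIC);cv2.imwrite('pics/crop2.png',a[:,:,::-1])
E
```

```text
[-0.565  0.631  1.359 -0.287  1.456  0.886] [ 0.496 -0.285  0.205] [-0.215  0.049 -2.512] [ 0.082 -0.416  0.063]
```

View pics/crop2.png

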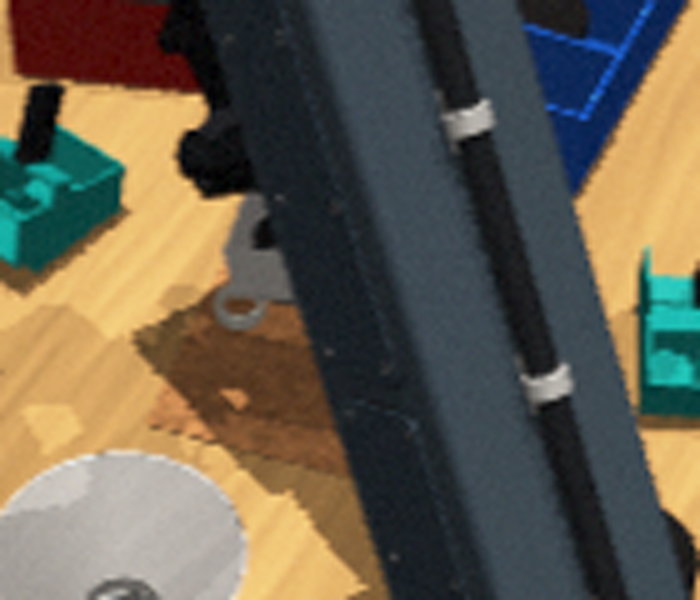

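View pics/w4.png

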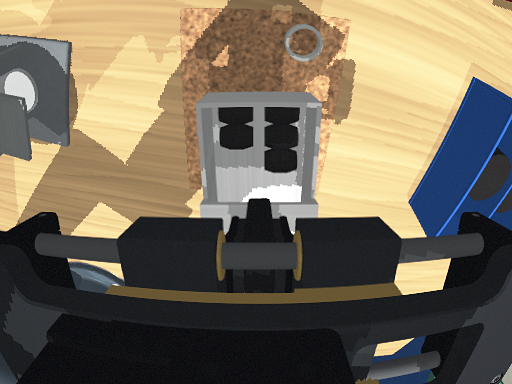

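```bash
cat > kin.py <<'E'
from h import *
from scipy.optimize import least_squares
Y=lambda a:Rn.from_euler('y',a);Z=lambda a:Rn.from_euler('z',a)
def fk(q,x):
    a,h,L1,L2,e,L3=x
    w=Z(q[3])*Y(q[4]);v=w.apply([0,0,L3])+[0,0,L2]
    v=Y(q[2]).apply(v+[e,0,0])+[0,0,L1]
    v=Z(q[0]).apply(Y(q[1]).apply(v)+[a,0,h])
    return v,Z(q[0])*Y(q[1])*Y(q[2])*w*Z(q[5])
X0=[0,.18,.45,.42,0,.25]
lo=[-3.08,-.75,.22,-1.43,0,-2.85];hi=[3.08,2.2,2.44,4.57,2.65,2.85]
def ik(p,R,x,q0):
    f=lambda q:np.r_[(fk(q,x)[0]-p)*10,(fk(q,x)[1].inv()*R).as_rotvec()]
    return least_squares(f,np.clip(q0,np.array(lo)+.01,np.array(hi)-.01),bounds=(lo,hi))
E
python3 - <<'E'
from kin import *
np.set_printoptions(precision=3,suppress=True)
S=[([-1.2825,.5284,1.4338,0,1.1814,-.1785],[.2811,-.5575,.2216]),
([.062,.377,1.578,-.001,1.189,1.945],[.528,.144,.263]),
([-.474,.605,1.298,-.266,1.549,.818],[.528,-.237,.242]),
([-.528,.698,1.301,-.275,1.463,.916],[.5287,-.2753,.1787]),
([-.565,.631,1.359,-.287,1.456,.886],[.496,-.285,.205])]
o=robot.get_obs();S.append((o['q'],o['position']))
f=lambda x:np.concatenate([fk(q,x)[0]-p for q,p in S]+[.01*(np.array(x)-X0)])
s=least_squares(f,X0);print(s.x,abs(s.fun[:-6]).max());np.save('kx.npy',s.x)
print((fk(o['q'],s.x)[1].inv()*Rn.from_quat(o['tool_rot'])).as_rotvec(degrees=True))
E
```

```text
[-0.023  0.16   0.139  0.517 -0.094 -0.059] 0.12149853391432663
[-0.  0. 90.]
```

```bash
sed -i 's/a,h,L1,L2,e,L3=x/a,h,L1,L2,e,L3,dy=x/; s/+\[a,0,h\]/+[a,dy,h]/; s/X0=.*/X0=[0,.18,.45,.42,0,.25,.11]/; s/\*w\*Z(q\[5\])/*w*Z(q[5]+np.pi\/2)/' kin.py
python3 - <<'E'
from kin import *
np.set_printoptions(precision=3,suppress=True)
S=[([-1.2825,.5284,1.4338,0,1.1814,-.1785],[.2811,-.5575,.2216]),
([.062,.377,1.578,-.001,1.189,1.945],[.528,.144,.263]),
([-.474,.605,1.298,-.266,1.549,.818],[.528,-.237,.242]),
([-.528,.698,1.301,-.275,1.463,.916],[.5287,-.2753,.1787]),
([-.565,.631,1.359,-.287,1.456,.886],[.496,-.285,.205])]
o=robot.get_obs();S.append((o['q'],o['position']))
f=lambda x:np.concatenate([fk(q,x)[0]-p for q,p in S]+[.003*(np.array(x)-X0)])
s=least_squares(f,X0);print(s.x,abs(s.fun[:-7]).max());x=s.x;np.save('kx.npy',x)
print((fk(o['q'],x)[1].inv()*Rn.from_quat(o['tool_rot'])).as_rotvec(degrees=True))
# grasp transform: scoop->tool at grasp
Rg=np.load('Rg.npy');a=np.radians(191.4);Rs=Rn.from_euler('z',a)
RsT=Rs.inv()*Rn.from_matrix(Rg)                # tool rot in scoop frame
ht=np.array([-.016,0,.117]); 
tz=RsT.apply([0,0,1]); tcp_s=ht+.0187*tz; lip=np.array([.058,0,.036])
np.savez('g.npz',R=RsT.as_matrix(),tcp=tcp_s)
for phi in (185,200,215,230,250,270):
  q=o['q']
  for th,lz in ((0,.24),(15,.215),(30,.21),(45,.205),(60,.20),(75,.2),(85,.2)):
    R=Rn.from_euler('z',phi,degrees=True)*Rn.from_euler('y',th,degrees=True)
    d=np.array([np.cos(np.radians(phi)),np.sin(np.radians(phi)),0])
    L=np.array([.4786,.0383,lz])-.012*d
    pt_=L+R.apply(tcp_s-lip);r=ik(pt_,R*RsT,x,q);q=r.x
    print(phi,th,'cost%.4f'%r.cost,q,pt_)
E
```

```text
[-0.006  0.277  0.59   0.398  0.116  0.306  0.111] 0.0004192664267398116
[-0.  0. -0.]
185 0 cost0.0000 [-0.081  0.56   1.213 -0.07   1.782  1.402] [0.557 0.045 0.304]
185 15 cost0.0000 [-0.109  0.407  1.448 -0.031  1.441  1.381] [0.538 0.043 0.294]
185 30 cost0.0000 [-0.151  0.249  1.674  0.027  1.117  1.322] [0.516 0.042 0.299]
185 45 cost0.0000 [-0.215  0.116  1.914  0.155  0.766  1.175] [0.492 0.039 0.297]
185 60 cost0.0000 [-0.318  0.038  2.169  0.614  0.414  0.664] [0.468 0.037 0.289]
185 75 cost0.0000 [-0.485  0.08   2.44   1.935  0.465 -0.79 ] [0.446 0.035 0.281]
185 85 cost0.0244 [-0.499  0.065  2.44   1.835  0.451 -0.704] [0.433 0.034 0.272]
200 0 cost0.0000 [-0.005  0.552  1.227 -0.144  1.756  1.218] [0.552 0.065 0.304]
200 15 cost0.0000 [-0.062  0.402  1.456 -0.063  1.428  1.173] [0.535 0.059 0.294]
200 30 cost0.0000 [-0.148  0.248  1.675  0.055  1.127  1.052] [0.514 0.051 0.299]
200 45 cost0.0000 [-0.276  0.123  1.906  0.288  0.832  0.781] [0.492 0.043 0.297]
200 60 cost0.0000 [-0.467  0.057  2.148  0.804  0.637  0.165] [0.469 0.035 0.289]
200 75 cost0.0000 [-0.74   0.11
[... 1730 characters left out ...]
.81   1.38  -0.808] [0.467 0.008 0.281]
250 85 cost0.0000 [-0.854  0.486  1.956  0.878  1.472 -0.968] [ 0.463 -0.005  0.272]
270 0 cost0.0000 [ 0.258  0.344  1.588 -0.416  1.343  0.381] [0.479 0.117 0.304]
270 15 cost0.0000 [ 0.072  0.278  1.652 -0.166  1.228  0.129] [0.479 0.098 0.294]
270 30 cost0.0000 [-0.142  0.241  1.685  0.11   1.232 -0.179] [0.479 0.076 0.299]
270 45 cost0.0000 [-0.353  0.266  1.71   0.355  1.313 -0.47 ] [0.479 0.052 0.297]
270 60 cost0.0000 [-0.53   0.352  1.724  0.537  1.439 -0.705] [0.479 0.028 0.289]
270 75 cost0.0000 [-0.662  0.48   1.719  0.66   1.588 -0.879] [0.479 0.006 0.281]
270 85 cost0.0000 [-0.725  0.583  1.71   0.72   1.686 -0.97 ] [ 0.479 -0.008  0.272]
```

```bash
cat > plan.py <<'E'
from kin import *
g=np.load('g.npz');RsT=Rn.from_matrix(g['R']);tcp_s=g['tcp'];lip=np.array([.058,0,.036])
F=np.array([.4786,.0383])
def scoop2tool(phi,th,L):
    R=Rn.from_euler('z',phi,degrees=True)*Rn.from_euler('y',th,degrees=True)
    return np.array(L)+R.apply(tcp_s-lip),R*RsT
def now():
    o=robot.get_obs();R=Rn.from_quat(o['tool_rot']);S=R*RsT.inv()
    e=S.as_euler('ZYX',degrees=True);L=o['position']-S.apply(tcp_s-lip)
    return e[0]%360,e[1],L,e[2]
def rows(P,nd=1):
    o=robot.get_obs();R0=Rn.from_quat(o['tool_rot']);out=[]
    for phi,th,L in P:
        p,R=scoop2tool(phi,th,L)
        out+=[np.r_[R0.inv().apply(p-o['position'])*100,(R0.inv()*R).as_rotvec(degrees=True)]]
    out=np.round(np.array(out),nd)+0.
    for k in range(0,len(out),12): print('[',', '.join('%g'%v for v in out[k:k+12].ravel()),']')
ss=lambda t:np.clip(t,0,1)**2*(3-2*np.clip(t,0,1))
def lipxy(phi,back=.012): return F-back*np.array([np.cos(np.radians(phi)),np.sin(np.radians(phi))])
E
python3 - <<'E'
from plan import *
np.set_printoptions(precision=3,suppress=True)
phi,th,L,r=now();print(phi,th,L,r)
E_=np.r_[lipxy(235),.25];P=[]
n=26
for i in range(1,n+1):
    t=i/n;s=ss(t);z=ss(t/.45);P.append((phi+(235-phi)*s,th*(1-s),np.r_[L[:2]+(E_[:2]-L[:2])*s,L[2]+(E_[2]-L[2])*z]))
# only first 12 now
rows(P[:12]);print(P[11],P[-1])
E
```

```text
191.41735930177268 0.23524688479421063 [ 0.43  -0.297  0.138] 0.16980046034976984
[ 0, -0.1, -0.2, 0.1, 0, -0.2, -0.2, -0.6, -0.9, -0.1, 0, -0.7, -0.3, -1.4, -1.9, -0.5, 0, -1.5, -0.5, -2.4, -3.1, -1, 0, -2.6, -0.7, -3.6, -4.5, -1.5, 0, -3.9, -0.9, -5.1, -6, -2.2, 0, -5.5, -1, -6.7, -7.5, -3, 0, -7.2, -1, -8.5, -8.9, -3.8, 0, -9.1, -0.9, -10.4, -10.2, -4.7, 0, -11.1, -0.8, -12.4, -11.3, -5.7, -0.1, -13.2, -0.4, -14.5, -12, -6.6, -0.1, -15.4, 0.1, -16.6, -12.4, -7.6, -0.1, -17.7 ]
(np.float64(210.6992558692178), np.float64(0.13116860895444152), array([ 0.455, -0.144,  0.25 ])) (np.float64(235.0), np.float64(0.0), array([0.485, 0.048, 0.25 ]))
```

Emit:
drive_tool(targets=[0, -0.1, -0.2, 0.1, 0, -0.2, -0.2, -0.6, -0.9, -0.1, 0, -0.7, -0.3, -1.4, -1.9, -0.5, 0, -1.5, -0.5, -2.4, -3.1, -1, 0, -2.6, -0.7, -3.6, -4.5, -1.5, 0, -3.9, -0.9, -5.1, -6, -2.2, 0, -5.5, -1, -6.7, -7.5, -3, 0, -7.2, -1, -8.5, -8.9, -3.8, 0, -9.1, -0.9, -10.4, -10.2, -4.7, 0, -11.1, -0.8, -12.4, -11.3, -5.7, -0.1, -13.2, -0.4, -14.2, -12, -6.6, -0.1, -15, -0.2, -15, -12.2, -7, -0.1, -16])

```text
time: 12.28
position: [0.5119, -0.123, 0.3162]
tool_rot: [0.947, 0.247, -0.199, 0.053]
ft_force: [-0.0, 0.3, -3.1]
grip_width: 0.0137
```

Emit:
drive_tool(targets=[0, 0, 0, 0, 0, 0])

```text
time: 12.37
position: [0.5116, -0.1239, 0.315]
tool_rot: [0.947, 0.246, -0.2, 0.053]
ft_force: [0.6, 0.5, -2.2]
grip_width: 0.0139
```

```bash
python3 - <<'E'
from plan import *
np.set_printoptions(precision=3,suppress=True)
phi,th,L,r=now();print(phi,th,L,r)
E_=np.r_[lipxy(235),.25];P=[]
n=14
for i in range(1,n+1):
    s=ss(i/n);P.append((phi+(235-phi)*s,th*(1-s),L+(E_-L)*s))
rows(P)
E
```

```text
209.16882584258826 0.15154659868389592 [ 0.454 -0.156  0.251] 0.0900455217638576
[ 0.2, -0.3, -0.1, -0.1, 0, -0.4, 0.6, -1.1, -0.3, -0.5, 0, -1.3, 1.4, -2.3, -0.6, -1.2, 0, -2.8, 2.3, -3.8, -1, -2, 0, -4.7, 3.4, -5.6, -1.5, -3, 0, -6.9, 4.5, -7.6, -2, -4, -0.1, -9.3, 5.7, -9.6, -2.5, -5.1, -0.1, -11.8, 6.9, -11.7, -3, -6.3, -0.1, -14.4, 8, -13.6, -3.5, -7.3, -0.1, -16.8, 9, -15.4, -3.9, -8.3, -0.1, -19, 9.8, -16.9, -4.3, -9.2, -0.1, -20.9, 10.5, -18.1, -4.6, -9.8, -0.1, -22.3 ]
[ 10.9, -18.9, -4.7, -10.2, -0.1, -23.3, 11.1, -19.2, -4.8, -10.4, -0.1, -23.6 ]
```

Emit:
drive_tool(targets=[0.2, -0.3, -0.1, -0.1, 0, -0.4, 0.6, -1.1, -0.3, -0.5, 0, -1.3, 1.4, -2.3, -0.6, -1.2, 0, -2.8, 2.3, -3.8, -1, -2, 0, -4.7, 3.4, -5.6, -1.5, -3, 0, -6.9, 4.5, -7.6, -2, -4, -0.1, -9.3, 5.7, -9.6, -2.5, -5.1, -0.1, -11.8, 6.9, -11.7, -3, -6.3, -0.1, -14.4, 8, -13.6, -3.5, -7.3, -0.1, -16.8, 9, -15.4, -3.9, -8.3, -0.1, -19, 9.8, -16.9, -4.3, -9.2, -0.1, -20.9, 10.5, -18.1, -4.6, -9.8, -0.1, -22.3])

```text
time: 13.37
position: [0.524, 0.088, 0.3122]
tool_rot: [0.874, 0.439, -0.187, 0.093]
ft_force: [0.1, -0.1, -3.1]
grip_width: 0.014
```

Emit:
drive_tool(targets=[0.3, -0.5, -0.1, -0.3, 0, -0.7, 0.6, -1.1, -0.2, -0.6, 0, -1.3, 0.6, -1.1, -0.2, -0.6, 0, -1.3])

```text
time: 13.62
position: [0.5183, 0.0989, 0.3117]
tool_rot: [0.868, 0.449, -0.186, 0.095]
ft_force: [-0.1, 0.6, -2.7]
grip_width: 0.0137
```

```bash
python3 - <<'E'
from plan import *
np.set_printoptions(precision=3,suppress=True)
p,d=snap('top','top2');W=world('top',d);p2,d2=snap('side','side3');snap('wrist','w5')
a=np.hstack([cv2.resize(p[140:260,140:290],(400,320),interpolation=cv2.INTER_CUBIC),cv2.resize(p2[140:300,150:300],(400,320)[:2],interpolation=cv2.INTER_CUBIC)]);cv2.imwrite('pics/crop3.png',a[:,:,::-1])
phi,th,L,r=now();print(phi,th,L,r)
E
```

```text
234.59675252666045 -0.09427238938108973 [0.481 0.043 0.248] -0.0232437083092071
```

View pics/crop3.png

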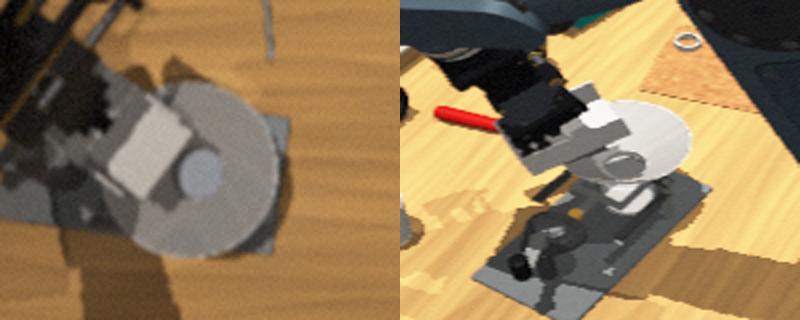

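View pics/w5.png

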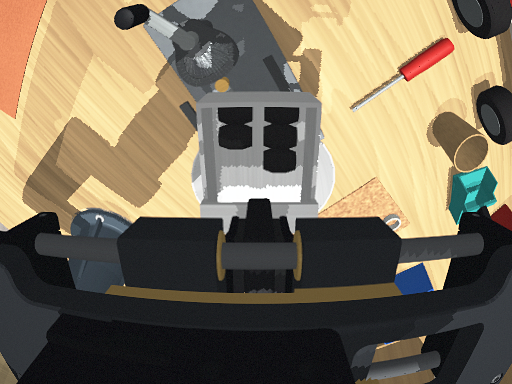

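```bash
python3 - <<'E'
from plan import *
np.set_printoptions(precision=3,suppress=True)
print(plane('top',203.7,203.7,.248))
phi,th,L,r=now();E_=np.r_[lipxy(235,.02),.215];P=[]
for i in range(1,13):
    s=ss(i/11);P.append((phi,th+(20-th)*s,L+(E_-L)*s))
rows(P)
E
```

```text
[0.476 0.044 0.248]
[ 0, 0, 0, 0, 0.5, 0, 0, 0, 0.1, 0, 1.8, 0, -0.1, 0, 0.2, 0, 3.7, 0, -0.1, 0, 0.4, 0, 6, 0, -0.2, 0, 0.6, 0, 8.7, 0, -0.2, 0.1, 0.9, 0, 11.4, 0, -0.3, 0.1, 1.1, 0, 14.1, 0, -0.4, 0.1, 1.4, 0, 16.4, 0, -0.4, 0.1, 1.6, 0, 18.3, 0, -0.4, 0.1, 1.7, 0, 19.6, 0, -0.4, 0.1, 1.8, 0, 20.1, 0, -0.4, 0.1, 1.8, 0, 20.1, 0 ]
```

Emit:
drive_tool(targets=[0, 0, 0, 0, 0.5, 0, 0, 0, 0.1, 0, 1.8, 0, -0.1, 0, 0.2, 0, 3.7, 0, -0.1, 0, 0.4, 0, 6, 0, -0.2, 0, 0.6, 0, 8.7, 0, -0.2, 0.1, 0.9, 0, 11.4, 0, -0.3, 0.1, 1.1, 0, 14.1, 0, -0.4, 0.1, 1.4, 0, 16.4, 0, -0.4, 0.1, 1.6, 0, 18.3, 0, -0.4, 0.1, 1.7, 0, 19.6, 0, -0.4, 0.1, 1.8, 0, 20.1, 0, -0.4, 0.1, 1.8, 0, 20.1, 0])

```text
time: 14.77
position: [0.5134, 0.0882, 0.2975]
tool_rot: [0.888, 0.458, -0.031, 0.016]
ft_force: [0.2, 0.2, -3.6]
grip_width: 0.0138
```

```bash
cat > look.py <<'E'
from plan import *
import sys
np.set_printoptions(precision=3,suppress=True)
k=sys.argv[1]
pw,_=snap('wrist','w'+k);ps,_=snap('side','s'+k)
a=np.hstack([cv2.resize(pw[60:240,160:360],(400,360),interpolation=cv2.INTER_CUBIC),cv2.resize(ps[155:305,170:290],(300,360),interpolation=cv2.INTER_CUBIC)]);cv2.imwrite('pics/l%s.png'%k,a[:,:,::-1])
print(now(),robot.get_obs()['ft_force'],robot.get_obs()['time'])
E
python3 look.py 6
```

```text
(np.float64(234.6404354364734), np.float64(20.031880535115835), array([0.49 , 0.056, 0.215]), np.float64(-0.031155227043626502)) [-0.319  0.148 -2.585] 14.8667
```

View pics/l6.png

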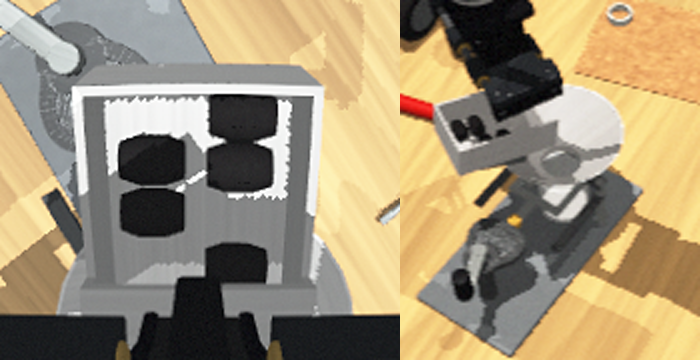

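Emit:
drive_tool(targets=[0, 0, 0, 0, 0, 0, 0, 0, 0, 0, 0, 0, 0, 0, 0, 0, 0, 0, 0, 0, 0, 0, 0, 0, 0, 0, 0, 0, 0, 0, 0, 0, 0, 0, 0, 0, 0, 0, 0, 0, 0, 0, 0, 0, 0, 0, 0, 0])

```text
time: 15.53
position: [0.5138, 0.089, 0.2974]
tool_rot: [0.888, 0.459, -0.031, 0.016]
ft_force: [-1.4, -0.6, -2.0]
grip_width: 0.0136
```

```bash
python3 look.py 7
```

```text
(np.float64(234.65539981526848), np.float64(20.04154060916465), array([0.49 , 0.056, 0.215]), np.float64(-0.03931577171733171)) [-0.19  -0.134 -1.209] 15.6333
```

View pics/l7.png

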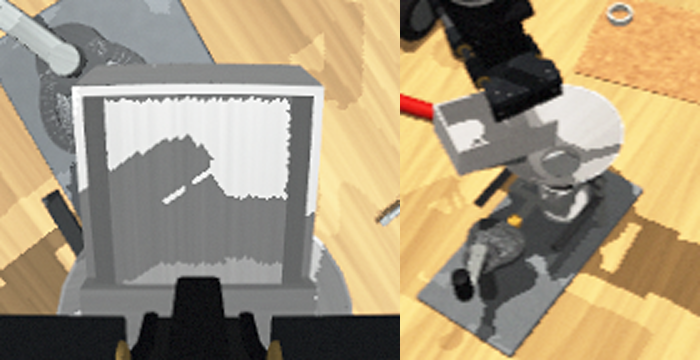

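```bash
python3 - <<'E'
from h import *
p,_=snap('top','top3');s=np.load('pics/s7.npz')['p']
a=np.hstack([cv2.resize(p[160:250,160:260],(400,360),interpolation=cv2.INTER_CUBIC),cv2.resize(s[200:250,205:265],(400,360),interpolation=cv2.INTER_CUBIC)]);cv2.imwrite('pics/c4.png',a[:,:,::-1])
E
```

```text
(no output)
```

View pics/c4.png

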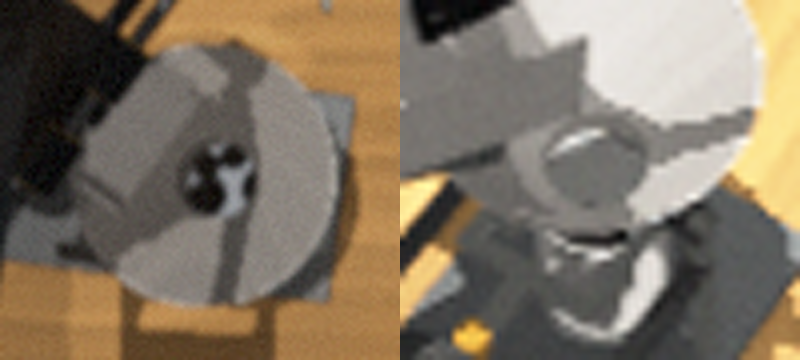

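```bash
python3 - <<'E'
from plan import *
phi,th,L,r=now();P=[]
for i in range(1,13):
    s=ss(i/8);P.append((phi,th+(45-th)*s,L+np.array([0,0,.005])*s))
rows(P)
E
```

```text
[ -0.2, 0, -0.1, 0, 1.1, 0, -0.6, 0, -0.3, 0, 3.9, 0, -1.2, 0, -0.6, 0, 7.9, 0, -1.9, 0, -0.8, 0, 12.5, 0, -2.7, 0, -1, 0, 17.1, 0, -3.3, 0, -1.1, 0, 21.1, 0, -3.8, 0, -1.1, 0, 23.9, 0, -4, 0, -1.2, 0, 25, 0, -4, 0, -1.2, 0, 25, 0, -4, 0, -1.2, 0, 25, 0, -4, 0, -1.2, 0, 25, 0, -4, 0, -1.2, 0, 25, 0 ]
```

Emit:
drive_tool(targets=[-0.2, 0, -0.1, 0, 1.1, 0, -0.6, 0, -0.3, 0, 3.9, 0, -1.2, 0, -0.6, 0, 7.9, 0, -1.9, 0, -0.8, 0, 12.5, 0, -2.7, 0, -1, 0, 17.1, 0, -3.3, 0, -1.1, 0, 21.1, 0, -3.8, 0, -1.1, 0, 23.9, 0, -4, 0, -1.2, 0, 25, 0, -4, 0, -1.2, 0, 25, 0, -4, 0, -1.2, 0, 25, 0, -4, 0, -1.2, 0, 25, 0, -4, 0, -1.2, 0, 25, 0])

```text
time: 16.68
position: [0.4915, 0.0574, 0.3123]
tool_rot: [0.873, 0.452, 0.162, -0.084]
ft_force: [0.7, 0.2, -1.8]
grip_width: 0.0134
```

```bash
python3 - <<'E'
from plan import *
p,_=snap('top','top4');pw,_=snap('wrist','w8')
a=np.hstack([cv2.resize(p[160:250,160:260],(400,360),interpolation=cv2.INTER_CUBIC),cv2.resize(pw[60:240,160:360],(400,360),interpolation=cv2.INTER_CUBIC)]);cv2.imwrite('pics/c5.png',a[:,:,::-1])
phi,th,L,r=now();print(phi,th,L,robot.get_obs()['ft_force']);P=[]
U=np.r_[lipxy(phi,-.0),.26];U=np.r_[L[:2],.26]
for i in range(1,13):
    s=ss(i/11);P.append((phi,th*(1-s),L+(U-L)*ss(i/8)))
rows(P)
E
```

```text
234.71917369322284 45.02892660752022 [0.49037342 0.05617645 0.21998524] [-0.06317132  0.09575844 -2.19825801]
[ 0.2, 0, -0.1, 0, -1, 0, 0.8, 0, -0.3, 0, -3.9, 0, 1.6, 0, -0.6, 0, -8.2, 0, 2.6, 0, -0.8, 0, -13.5, 0, 3.6, 0, -0.9, 0, -19.5, 0, 4.6, 0, -0.8, 0, -25.6, 0, 5.3, 0, -0.5, 0, -31.5, 0, 5.9, 0, 0, 0, -36.8, 0, 6.2, 0, 0.6, 0, -41.1, 0, 6.4, 0, 1.1, 0, -44, 0, 6.5, 0, 1.2, 0, -45, 0, 6.5, 0, 1.2, 0, -45, 0 ]
```

View pics/c5.png

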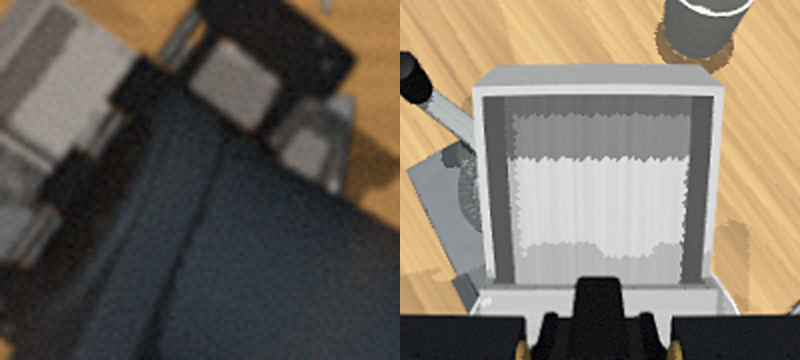

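Emit:
drive_tool(targets=[0.2, 0, -0.1, 0, -1, 0, 0.8, 0, -0.3, 0, -3.9, 0, 1.6, 0, -0.6, 0, -8.2, 0, 2.6, 0, -0.8, 0, -13.5, 0, 3.6, 0, -0.9, 0, -19.5, 0, 4.6, 0, -0.8, 0, -25.6, 0, 5.3, 0, -0.5, 0, -31.5, 0, 5.9, 0, 0, 0, -36.8, 0, 6.2, 0, 0.6, 0, -41.1, 0, 6.4, 0, 1.1, 0, -44, 0, 6.5, 0, 1.2, 0, -45, 0, 6.5, 0, 1.2, 0, -45, 0])

```text
time: 17.78
position: [0.5291, 0.1118, 0.3226]
tool_rot: [0.868, 0.45, -0.185, 0.094]
ft_force: [0.7, -0.4, -2.5]
grip_width: 0.0137
```

```bash
python3 - <<'E'
from plan import *
p,_=snap('top','top5');s,_=snap('side','s9')
a=np.hstack([cv2.resize(p[160:250,160:260],(400,360),interpolation=cv2.INTER_CUBIC),cv2.resize(s[150:310,170:310],(350,360),interpolation=cv2.INTER_CUBIC)]);cv2.imwrite('pics/c6.png',a[:,:,::-1])
phi,th,L,r=now();print(phi,th,L,robot.get_obs()['ft_force']);P=[]
# target above mat: scoop origin (.4873,-.2838), phi 191.4
ph=np.radians(191.4);T=np.array([.4865+.058*np.cos(ph),-.285+.058*np.sin(ph),.19+.0])
n=24
for i in range(1,n+1):
    s=ss(i/n);z=ss((i/n-.55)/.45);P.append((phi+(191.4-phi)*s,th*(1-s),np.r_[L[:2]+(T[:2]-L[:2])*s,L[2]+(T[2]-L[2])*z]))
rows(P)
E
```

```text
234.68737784715336 0.09383682607397632 [0.49034292 0.05622643 0.26016631] [-0.24739481 -0.0461071  -2.31647962]
[ -0.1, 0.1, 0.1, 0, 0, 0.2, -0.6, 0.4, 0.3, 0.3, 0, 0.8, -1.3, 0.9, 0.6, 0.7, 0, 1.7, -2.2, 1.5, 1, 1.2, 0, 3, -3.3, 2.3, 1.5, 1.9, 0, 4.5, -4.7, 3.2, 2.1, 2.7, 0, 6.2, -6.1, 4.2, 2.7, 3.6, 0, 8.2, -7.8, 5.3, 3.4, 4.5, 0, 10.3, -9.5, 6.4, 4.2, 5.5, 0, 12.5, -11.3, 7.7, 5, 6.6, 0, 14.9, -13.2, 8.9, 5.9, 7.6, 0, 17.3, -15.2, 10.2, 6.7, 8.7, 0, 19.8 ]
[ -17.1, 11.4, 7.6, 9.8, 0, 22.3, -19, 12.6, 8.5, 10.9, 0, 24.7, -20.8, 13.8, 9.8, 12, 0, 27.1, -22.3, 15, 11.2, 13, -0.1, 29.3, -23.7, 16, 12.7, 13.9, -0.1, 31.5, -24.9, 17, 14.2, 14.8, -0.1, 33.4, -25.9, 17.8, 15.8, 15.5, -0.1, 35.1, -26.8, 18.6, 17.2, 16.2, -0.1, 36.7, -27.5, 19.2, 18.4, 16.8, -0.1, 37.9, -27.9, 19.6, 19.4, 17.2, -0.1, 38.8, -28.2, 19.9, 20, 17.4, -0.1, 39.4, -28.3, 20, 20.2, 17.5, -0.1, 39.6 ]
```

View pics/c6.png

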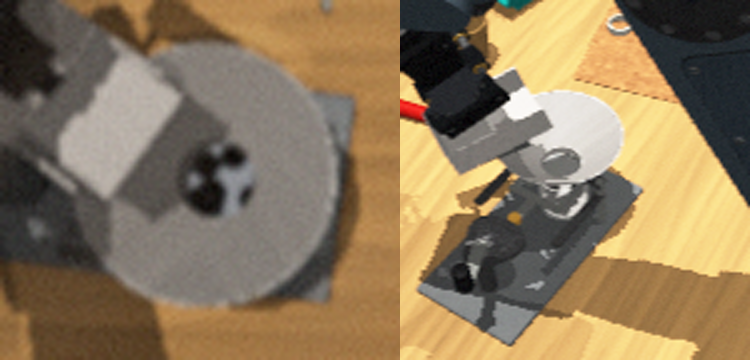

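Emit:
drive_tool(targets=[-0.1, 0.1, 0.1, 0, 0, 0.2, -0.6, 0.4, 0.3, 0.3, 0, 0.8, -1.3, 0.9, 0.6, 0.7, 0, 1.7, -2.2, 1.5, 1, 1.2, 0, 3, -3.3, 2.3, 1.5, 1.9, 0, 4.5, -4.7, 3.2, 2.1, 2.7, 0, 6.2, -6.1, 4.2, 2.7, 3.6, 0, 8.2, -7.8, 5.3, 3.4, 4.5, 0, 10.3, -9.5, 6.4, 4.2, 5.5, 0, 12.5, -11.3, 7.7, 5, 6.6, 0, 14.9, -13.2, 8.9, 5.9, 7.6, 0, 17.3, -14, 9.4, 6.2, 8, 0, 18.3])

```text
time: 18.88
position: [0.5162, -0.0738, 0.3247]
tool_rot: [0.935, 0.288, -0.198, 0.063]
ft_force: [-0.5, 0.2, -2.1]
grip_width: 0.0132
```

Emit:
drive_tool(targets=[0, 0, 0, 0, 0, 0])

```text
time: 18.97
position: [0.5165, -0.0727, 0.3247]
tool_rot: [0.935, 0.289, -0.198, 0.063]
ft_force: [1.2, 0.6, -2.0]
grip_width: 0.0137
```

```bash
python3 - <<'E'
from plan import *
p,_=snap('top','top6')
a=cv2.resize(p[160:250,160:260],(600,540),interpolation=cv2.INTER_CUBIC);cv2.imwrite('pics/c7.png',a[:,:,::-1])
phi,th,L,r=now();print(phi,th,L);P=[]
ph=np.radians(191.4);T=np.array([.4865+.058*np.cos(ph),-.285+.058*np.sin(ph),.13])
n=20
for i in range(1,n+1):
    s=ss(i/n/.9);z=ss((i/n-.25)/.75);P.append((phi+(191.4-phi)*s,th*(1-s),np.r_[L[:2]+(T[:2]-L[:2])*s,L[2]+(T[2]-L[2])*z]))
rows(P)
E
```

```text
214.48635419633675 0.09009473941874631 [ 0.46191527 -0.1083297   0.26054101]
[ -0.1, 0.2, 0, 0.1, 0, 0.2, -0.4, 0.6, 0.2, 0.4, 0, 0.7, -0.9, 1.2, 0.4, 0.8, 0, 1.5, -1.5, 2.1, 0.7, 1.2, 0, 2.6, -2.3, 3.1, 1, 1.8, 0, 4, -3.1, 4.2, 1.6, 2.5, 0, 5.4, -3.9, 5.5, 2.4, 3.2, 0, 7.1, -4.6, 6.8, 3.5, 4, 0, 8.8, -5.3, 8.2, 4.9, 4.7, -0.1, 10.5, -5.9, 9.5, 6.3, 5.5, -0.1, 12.3, -6.4, 10.8, 7.9, 6.3, -0.1, 14, -6.9, 12.1, 9.5, 7, -0.1, 15.6 ]
[ -7.3, 13.2, 11.1, 7.7, -0.1, 17.1, -7.6, 14.2, 12.6, 8.2, -0.1, 18.4, -7.7, 15.1, 14, 8.7, -0.1, 19.5, -7.8, 15.7, 15.3, 9.1, -0.1, 20.3, -7.8, 16.1, 16.3, 9.3, -0.1, 20.9, -7.6, 16.3, 17, 9.4, -0.1, 21.1, -7.4, 16.3, 17.4, 9.4, -0.1, 21.1, -7.3, 16.3, 17.6, 9.4, -0.1, 21.1 ]
```

View pics/c7.png

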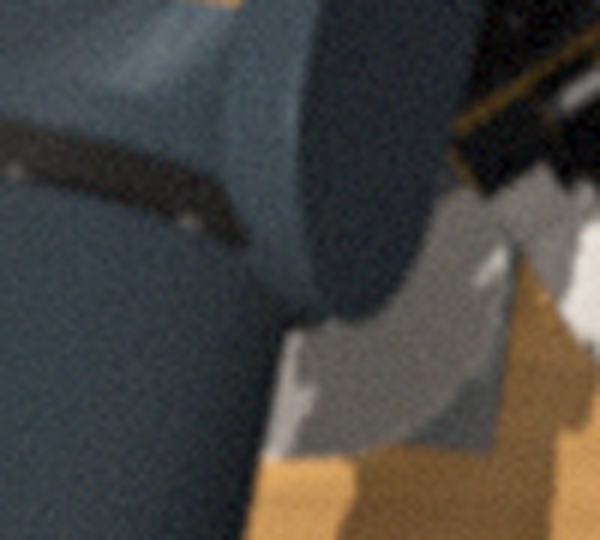

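Emit:
drive_tool(targets=[-0.1, 0.2, 0, 0.1, 0, 0.2, -0.4, 0.6, 0.2, 0.4, 0, 0.7, -0.9, 1.2, 0.4, 0.8, 0, 1.5, -1.5, 2.1, 0.7, 1.2, 0, 2.6, -2.3, 3.1, 1, 1.8, 0, 4, -3.1, 4.2, 1.6, 2.5, 0, 5.4, -3.9, 5.5, 2.4, 3.2, 0, 7.1, -4.6, 6.8, 3.5, 4, 0, 8.8, -5.3, 8.2, 4.9, 4.7, 0, 10.5, -5.9, 9.5, 6.3, 5.5, 0, 12.3, -6.4, 10.8, 7.9, 6.3, 0, 14, -6.9, 12.1, 9.5, 7, 0, 15.6])

```text
time: 20.02
position: [0.5021, -0.2287, 0.2654]
tool_rot: [0.967, 0.148, -0.205, 0.032]
ft_force: [0.6, -0.7, -2.5]
grip_width: 0.0137
```

```bash
python3 - <<'E'
from plan import *
phi,th,L,r=now();print(phi,th,L);P=[]
ph=np.radians(191.4);T=np.array([.4865+.058*np.cos(ph),-.285+.058*np.sin(ph),.10])
n=11
for i in range(1,n+2):
    s=np.clip(1-(1-i/n)**2,0,1) if i<n else 1;P.append((phi+(191.4-phi)*s,th*(1-s),L+(T-L)*s))
rows(P)
E
```

```text
197.41029591676931 0.0787406894274905 [ 0.43882912 -0.24863284  0.20134339]
[ 0.3, 0.9, 1.8, 0.5, 0, 0.9, 0.7, 1.7, 3.4, 0.9, 0, 1.8, 0.9, 2.4, 4.8, 1.2, 0, 2.6, 1.2, 3, 6.1, 1.5, 0, 3.2, 1.4, 3.5, 7.2, 1.8, -0.1, 3.8, 1.6, 4, 8.1, 2, -0.1, 4.3, 1.7, 4.3, 8.9, 2.2, -0.1, 4.7, 1.8, 4.6, 9.5, 2.3, -0.1, 5.1, 1.9, 4.8, 9.9, 2.4, -0.1, 5.3, 2, 4.9, 10.1, 2.5, -0.1, 5.4, 2, 5, 10.2, 2.5, -0.1, 5.5, 2, 5, 10.2, 2.5, -0.1, 5.5 ]
```

Emit:
drive_tool(targets=[0.3, 0.9, 1.8, 0.5, 0, 0.9, 0.7, 1.7, 3.4, 0.9, 0, 1.8, 0.9, 2.4, 4.8, 1.2, 0, 2.6, 1.2, 3, 6.1, 1.5, 0, 3.2, 1.4, 3.5, 7.2, 1.8, -0.1, 3.8, 1.6, 4, 8.1, 2, -0.1, 4.3, 1.7, 4.3, 8.9, 2.2, -0.1, 4.7, 1.8, 4.6, 9.5, 2.3, -0.1, 5.1, 1.9, 4.8, 9.9, 2.4, -0.1, 5.3, 2, 4.9, 10.1, 2.5, -0.1, 5.4, 2, 5, 10.2, 2.5, -0.1, 5.5, 2, 5, 10.2, 2.5, -0.1, 5.5])

```text
time: 21.02
position: [0.4956, -0.2813, 0.1646]
tool_rot: [0.973, 0.099, -0.207, 0.021]
ft_force: [0.7, -0.6, -2.0]
grip_width: 0.0136
```

```bash
python3 - <<'E'
from plan import *
pw,_=snap('wrist','w10')
p,_=snap('top','top7');a=np.hstack([cv2.resize(p[150:255,290:385],(362,400),interpolation=cv2.INTER_CUBIC),cv2.resize(p[165:245,170:250],(400,400),interpolation=cv2.INTER_CUBIC)]);cv2.imwrite('pics/c8.png',a[:,:,::-1])
phi,th,L,r=now();print(phi,th,L,r,robot.get_obs()['position'],robot.get_obs()['ft_force']);P=[]
ph=np.radians(191.4);T=np.array([.4865+.058*np.cos(ph),-.285+.058*np.sin(ph),.0405])
for i in range(1,13):
    s=min(1,1-(1-i/12)**1.5);P.append((191.4,0,L+(T-L)*s))
rows(P)
E
```

```text
191.5799800326647 -0.00488002877812541 [ 0.43064116 -0.29447454  0.10093961] -0.0026258991011792786 [ 0.49568969 -0.28114867  0.16485066] [-0.96546089  0.80939716 -1.64481537]
[ 0.3, 0, 0.7, 0.1, 0, 0.2, 0.6, 0.1, 1.3, 0.1, 0, 0.2, 0.8, 0.1, 2, 0.1, 0, 0.2, 1.1, 0.1, 2.5, 0.1, 0, 0.2, 1.3, 0.1, 3.1, 0.1, 0, 0.2, 1.5, 0.1, 3.6, 0.1, 0, 0.2, 1.7, 0.1, 4.1, 0.1, 0, 0.2, 1.9, 0.2, 4.5, 0.1, 0, 0.2, 2, 0.2, 4.9, 0.1, 0, 0.2, 2.2, 0.2, 5.2, 0.1, 0, 0.2, 2.3, 0.2, 5.4, 0.1, 0, 0.2, 2.3, 0.2, 5.6, 0.1, 0, 0.2 ]
```

View pics/c8.png

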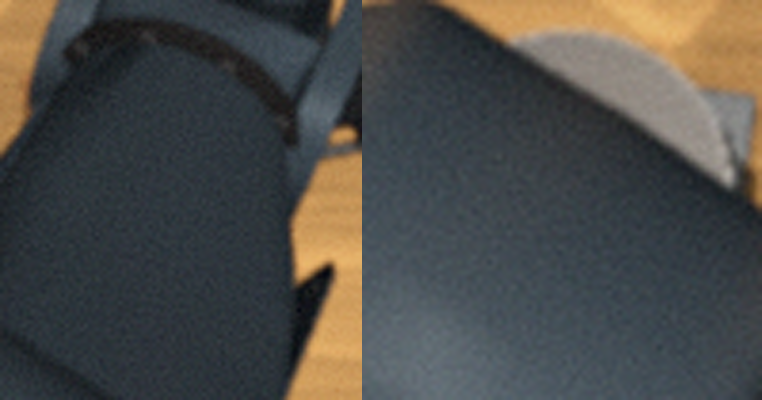

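View pics/w10.png

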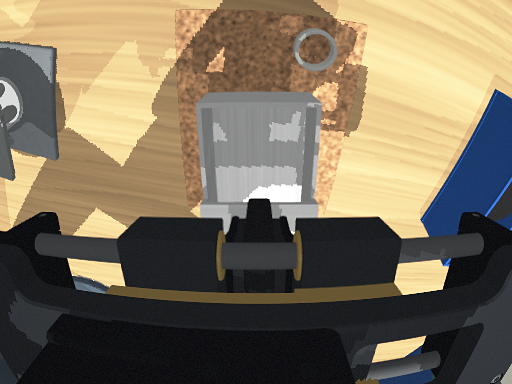

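Emit:
drive_tool(targets=[0.3, 0, 0.7, 0.1, 0, 0.2, 0.6, 0.1, 1.3, 0.1, 0, 0.2, 0.8, 0.1, 2, 0.1, 0, 0.2, 1.1, 0.1, 2.5, 0.1, 0, 0.2, 1.3, 0.1, 3.1, 0.1, 0, 0.2, 1.5, 0.1, 3.6, 0.1, 0, 0.2, 1.7, 0.1, 4.1, 0.1, 0, 0.2, 1.9, 0.2, 4.5, 0.1, 0, 0.2, 2, 0.2, 4.8, 0.1, 0, 0.2, 2.2, 0.2, 5, 0.1, 0, 0.2, 2.3, 0.2, 5.2, 0.1, 0, 0.2, 2.3, 0.2, 5.3, 0.1, 0, 0.2])

```text
time: 22.12
position: [0.4953, -0.2833, 0.1064]
tool_rot: [0.973, 0.097, -0.207, 0.02]
ft_force: [0.2, -0.7, -3.0]
grip_width: 0.0138
```

Emit:
drive_tool(targets=[0.1, 0, 0.1, 0, 0, 0, 0.1, 0, 0.2, 0, 0, 0, 0.1, 0, 0.3, 0, 0, 0, 0.1, 0, 0.3, 0, 0, 0, 0.1, 0, 0.3, 0, 0, 0])

```text
time: 22.53
position: [0.4949, -0.2833, 0.1035]
tool_rot: [0.973, 0.097, -0.207, 0.02]
ft_force: [-0.5, 0.2, -2.8]
grip_width: 0.0136
```

Not yet in contact (the force is still about -2.5 N), so I'll lower a little more.

Emit:
drive_tool(targets=[0, 0, 0.1, 0, 0, 0, 0.1, 0, 0.2, 0, 0, 0, 0.1, 0, 0.2, 0, 0, 0, 0.1, 0, 0.2, 0, 0, 0])

```text
time: 22.87
position: [0.4949, -0.2835, 0.1018]
tool_rot: [0.973, 0.097, -0.207, 0.02]
ft_force: [-1.2, 0.8, 2.4]
grip_width: 0.0139
```

Emit:
drive_tool(targets=[0, 0, 0, 0, 0, 0, 0, 0, 0, 0, 0, 0], squeeze=30)

```text
time: 23.03
position: [0.4949, -0.2834, 0.1018]
tool_rot: [0.973, 0.097, -0.207, 0.02]
ft_force: [-1.8, 0.5, 3.7]
grip_width: 0.0142
```

In contact. Releasing and backing off along the tab.

Emit:
drive_tool(targets=[0, 0, 0, 0, 0, 0, 0, 0, 0, 0, 0, 0, 0, 0, 0, 0, 0, 0, 0, 0, 0, 0, 0, 0, 0, 0, 0, 0, 0, 0, 0, 0, 0, 0, 0, 0, 0, 0, 0, 0, 0, 0, 0, 0, 0, 0, 0, 0], grip=-1)

```text
time: 23.7
position: [0.495, -0.2834, 0.1012]
tool_rot: [0.973, 0.097, -0.207, 0.02]
ft_force: [-0.0, 0.1, 0.2]
grip_width: 0.0595
```

Emit:
drive_tool(targets=[0, 0, -1, 0, 0, 0, 0, 0, -3, 0, 0, 0, 0, 0, -6, 0, 0, 0, 0, 0, -10, 0, 0, 0, 0, 0, -14, 0, 0, 0, 0, 0, -14, 0, 0, 0])

```text
time: 24.2
position: [0.5575, -0.2738, 0.2377]
tool_rot: [0.975, 0.097, -0.2, 0.026]
ft_force: [1.2, -1.3, 0.9]
grip_width: 0.0864
```

```bash
python3 - <<'E'
from h import *
o=robot.get_obs();print(o['position'],o['ft_force'],o['q'])
snap('wrist','w11');p,_=snap('side','s11')
a=cv2.resize(p[100:310,160:350],(543,600),interpolation=cv2.INTER_CUBIC);cv2.imwrite('pics/c9.png',a[:,:,::-1])
print(rel([.35,-.48,.30],R=False))
E
```

```text
[ 0.55746894 -0.27381779  0.23773627] [ 1.236708   -1.33267764  0.85260131] [-0.50568406  0.66885296  1.17958828 -0.26683437  1.60135456  0.90097016]
[-24.67293278  16.36395588   3.46138832   0.           0.
   0.        ]
```

View pics/w11.png

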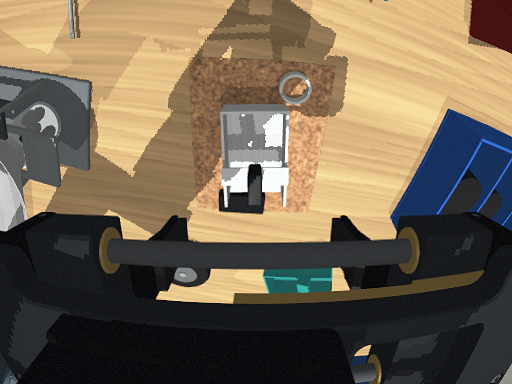

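View pics/c9.png

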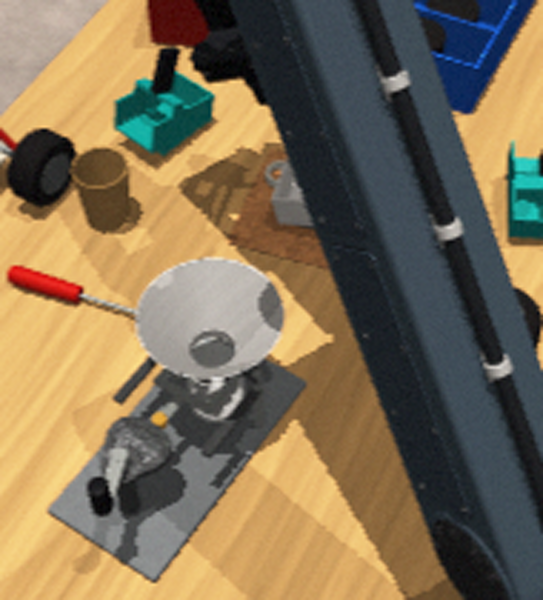

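```bash
python3 - <<'E'
from kin import *
x=np.load('kx.npy');np.set_printoptions(precision=2,suppress=True)
H=robot.calibration('wrist')['hand_eye'];o=robot.get_obs();print(o['ft_force'])
for yaw in (10,40):
  R=Rn.from_euler('z',yaw,degrees=True)*Rn.from_euler('x',180,degrees=True)*Rn.from_euler('y',14.95,degrees=True)
  print(R.apply(H[:3,2]));tcp=np.array([.4786,.0383,.43])-R.apply(H[:3,3]);r=ik(tcp,R,x,o['q'])
  print(yaw,tcp,r.cost,r.x,rel(tcp,R=R),rel(tcp*[1,0,1]+[0,-.15,0],R=R))
E
```

```text
[-0.32  0.21 -0.45]
[-0. -0. -1.]
10 [0.45 0.03 0.26] 3.106045398601476e-30 [-0.25  0.15  1.98  0.15  0.78  1.06] [ -4.5  -32.06  -0.78   0.28  38.72   1.4 ] [ -7.81 -13.98   0.74   0.28  38.72   1.4 ]
[ 0. -0. -1.]
40 [0.46 0.02 0.26] 4.62349575805537e-31 [-0.36  0.18  1.93  0.29  0.91  0.35] [ -4.23 -30.71  -0.89  -2.07  37.95 -29.08] [ -7.32 -13.87   0.53  -2.07  37.95 -29.08]
```

Emit:
drive_tool(targets=[-2, -2, -3, 0, 2, 0, -4.5, -32, -0.8, 0, 38.7, 1.4, -4.5, -32, -0.8, 0, 38.7, 1.4, -4.5, -32, -0.8, 0, 38.7, 1.4, -4.5, -32, -0.8, 0, 38.7, 1.4, -4.5, -32, -0.8, 0, 38.7, 1.4, -4.5, -32, -0.8, 0, 38.7, 1.4, -4.5, -32, -0.8, 0, 38.7, 1.4, -4.5, -32, -0.8, 0, 38.7, 1.4, -4.5, -32, -0.8, 0, 38.7, 1.4, -4.5, -32, -0.8, 0, 38.7, 1.4, -4.5, -32, -0.8, 0, 38.7, 1.4])

```text
time: 25.3
position: [0.4513, 0.0333, 0.2547]
tool_rot: [0.988, 0.086, 0.127, -0.01]
ft_force: [1.0, -0.4, -0.4]
grip_width: 0.087
```

```bash
python3 - <<'E'
from h import *
p,_=snap('wrist','w12');a=cv2.resize(p[100:280,160:360],(666,600),interpolation=cv2.INTER_CUBIC);cv2.imwrite('pics/c10.png',a[:,:,::-1])
E
```

```text
(no output)
```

View pics/c10.png

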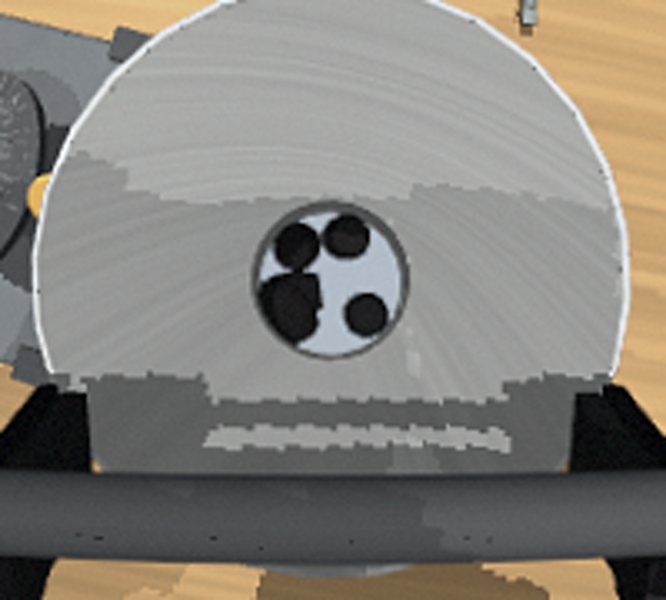

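```bash
python3 - <<'E'
from h import *
z=np.load('pics/w12.npz');d=z['d']
o=robot.get_obs();H=robot.calibration('wrist')['hand_eye']
c=o['position']+Rn.from_quat(o['tool_rot']).apply(H[:3,3])
for u,v in ((247,194),(254,183),(264,171),(248,173),(270,194),(265,183)): print(u,v,c[2]-d[v,u])
print(rel([.35,-.45,.35],R=False),rel([.42,-.03,.34],R=False))
E
```

```text
247 194 0.0493660386417939
254 183 0.026288789114816358
264 171 0.03851805289731758
248 173 0.03933913668142097
270 194 0.037199002108438184
265 183 0.012376290163858106
[-15.31666523  45.85037907 -13.78285565   0.           0.
   0.        ] [-1.90805927  5.67425919 -9.30081623  0.          0.          0.        ]
```

Emit:
drive_tool(targets=[-1, 2, -4, 0, 0, 0, -1.9, 3, -8, 0, 0, 0, -1.9, 3, -9, 0, 0, 0, -1.9, 3, -9, 0, 0, 0, -1.9, 3, -9, 0, 0, 0, -1.9, 3, -9, 0, 0, 0, -1.9, 3, -9, 0, 0, 0])

```text
time: 25.93
position: [0.4151, -0.0024, 0.3358]
tool_rot: [0.988, 0.086, 0.126, -0.011]
ft_force: [0.4, 0.6, 0.2]
grip_width: 0.0872
```

```bash
python3 - <<'E'
from h import *
np.set_printoptions(precision=4,suppress=True)
p,d=snap('top','top9');W=world('top',d);cv2.imwrite('pics/t9.png',p[:,:,::-1])
for n,mm in (('handle',(W[...,2]>.095)&(W[...,2]<.2)),('hitop',(W[...,2]>.13)&(W[...,2]<.2))):
    mm=mm.copy();mm[:,:305]=0;mm[:,370:]=0;mm[:170]=0;mm[235:]=0
    P=W[mm];print(n,len(P),P.max(0),cv2.minAreaRect((P[:,:2]*1000).astype(np.float32)))
E
```

```text
handle 151 [ 0.5248 -0.2705  0.149 ] ((501.0736389160156, -280.7065734863281), (49.89860153198242, 13.965611457824707), 11.600961685180664)
hitop 83 [ 0.5248 -0.2705  0.149 ] ((508.65869140625, -279.338623046875), (34.48827362060547, 13.595023155212402), 11.600961685180664)
```

View pics/t9.png

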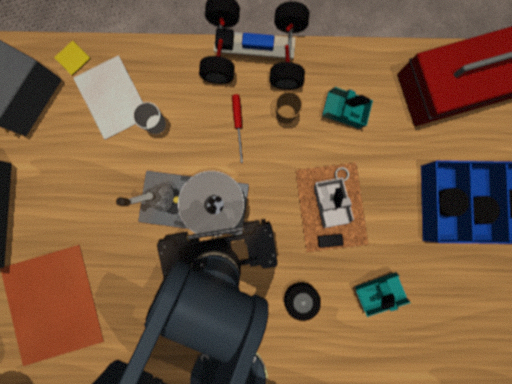

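```bash
python3 - <<'E'
from h import *
k=plane('top',124,201,.167);print(k,np.degrees(np.arctan2(k[1]-.2019,k[0]-.4997))+22.3)
o=robot.get_obs();print(o['joint_velocities'],o['time']);print(robot.hand_in())
E
```

```text
[0.482858   0.24864533 0.167     ] 132.11371732401307
[ 0.00536331 -0.00276279 -0.00159763 -0.00084102  0.00396611 -0.00164114] 25.9833
the job is handed in; nothing more can be done
None
```

I cranked the gate open, poured all five bump stops into the jar, stood the scoop back on its mat, and handed the job in at about 26 s of the 61 s allowed. Handing in reports no verdict.

- **Crank:** I gripped the knob, turned it and let go. The tool pose at release gave 2.21 rad, the middle of the flat. A rough reading from the last top picture gave 2.3 rad, also on the flat. That reading put the knob only about 50 mm from the axis instead of 60 mm, so it is a coarse check. I didn't measure the gate travel directly; the throat looked clear both before and after the pour.
- **Bump stops:** The last wrist picture shows three standing, one lying and one on top of it, and none caught in the funnel. The highest measured about 49 mm above the bench, below the 88 mm rim. I saw none spilled.
- **Scoop:** It stands upright within about 1 mm of where it started and about 10 mm from the measured mat centre. Wrist force readings stayed low while I carried and poured with it.
- **Other things on the bench:** The cap, battery box, cups and screwdriver look unmoved in the last top picture.

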